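Vial out from behind the tubes

ROBOT

A 7-joint arm with a two-finger parallel gripper is mounted at the origin on a cart in front of the work surface, level with it; the furniture and walls round the work are solid. World frame = base frame: x ahead of the robot, y to its left, z up, the work surface at z = 0. Lengths are in m, angles in rad, forces in N, time in s.
With the tool pointing down it reaches from about 0.425 to 1.025 m from the base axis. Payload 9.4 kg.
Tool frame: the origin (TCP) lies at the very end of the fingers, on their centre line; the grasp point (between the pads) lies 19 mm behind it; z points along the fingers, y is the line along which they close (so a half turn about z gives the same grasp; the last joint's range is limited). The gripper opens to 85 mm and grips with 20 to 120 N. Pads are 22 mm wide; open, the fingers measure 114 mm over their backs; the gripper's body (76 mm by 85 mm) begins 54 mm behind the grasp point. The pads swing forward as they close: fully open they stand 13 mm farther back than shut.
Start: joints at [-1.397, 0.599, -0.003, 1.599, 0.002, 0.943, -0.08], TCP at [0.18, 0.702, 0.231] pointing down, gripper open.
Joint ranges: [-2.57, 2.57], [-0.35, 1.97], [-1.29, 1.29], [0.11, 2.56], [-1.05, 4.19], [0.11, 1.86], [-2.63, 2.63]. Speed limits (rad/s): [2.22, 2.22, 3.01, 3.01, 3.14, 3.14, 3.14].

INTERFACE

Orientations are given as a unit quaternion [w, x, y, z].
In Python, from workcell import * gives the robot as it stands. The module is installed in compiled form; this text tells all that it offers.
- The arm moves only by the tool apply_moves, never from a script. Its argument "series" is a list of rows, each an object with "linear": the shift along the tool's x, y, z in m, a list of three; "rot": the turn, a rotation vector about the tool's x, y, z in degrees, a list of three; "gripper": the finger opening in m, from 0 to 0.0854. A call has 1 to 8 rows; each row shifts and turns the commanded pose from where the row before left it, along the tool's axes as they then stand; what a row does not reach is not made up. A row lasts 1/10 s, in which the tool goes at most 50 mm and 8.59 degrees, less where a joint would pass 70% of its speed; a pose out of reach is approached as far as the arm can. A call with a gripper value outside its range is refused whole. The fingers move at their own pace and stop on an object; the grip force is fixed at half the most. Time passes only in rows, so rows that do not move let the fingers close. It gives the time, the measured TCP pose, the force, the opening and the grip force at its end, in the units of the state.
- get_state(): the state, without advancing time (a new reading comes with each control period).
- read_camera(name): name is "side" or "top" or "wrist"; returns (picture, depth): 480x640x3 uint8, red, green, blue; 480x640 float32, m along the optical axis (not along the pixel's ray), 0 where there is no reading.
- get_calibration(name): a dict with "fx", "fy", "cx", "cy" (pixels), "R" (3x3) and "t" (3): a world point X has camera coordinates R X + t. Camera axes: x right, y down, z forward; pixel columns grow to the right and rows downward; lengths in m; the calibration is good to about 2 mm. A picture is of the moment at which its call begins: read the wrist's pose just before it. get_calibration takes no time and is no camera call; for the wrist camera it gives the pose at the moment of the call.
- close_job(): hands the job in; it is judged then, once.
The state is a dict: "clock": time; "q": joint angles; "qvel": joint speeds; "joint_efforts": joint torques, N m; "eef_pos": TCP position; "ee_rot": TCP orientation; "force": force on the tool from outside, world axes, zero at the start; "ft_torque": the same for the moment, N m; "width": finger opening in m; "finger_force": force on a finger pad.
Only numpy, scipy, OpenCV 4.12 (cv2) and the standard library are available. Lean on these libraries where they do the work, as an engineer would, in place of code of your own. Each camera call takes 0.05 s, during which the arm holds its last target. There are 200 camera calls.

TASK

The blue-capped vial at the back of the dry bath has finished incubating: move it, upright, into the free well of the white bench cooler. The two tall tubes standing right in front of it are in the way, so first park those two in free places of the green rack, and once the vial is in the cooler put each tube back, fully down, into the very well of the dry bath it came from; keep the tubes upright and leave the red-capped vial where it is.

Things in the scene. Friction and masses are not known exactly. Their poses are not given: they have to be found in the camera images.
- tube_white: 50 ml tube, loose, 40 g: orange screw cap (31 mm across, ribs to 34, lower edge 95 mm above the tip) with a round white sticker on top; 117 mm tall; body 28 to 30 mm across, conical below 16 mm to a 10 mm tip, so it cannot stand on the bench. Starts upright in one of the bath's three front wells (which varies). Origin: underside of the tip; z up to the cap.
- tube_green: 50 ml tube, loose, 40 g: orange screw cap (31 mm across, ribs to 34, lower edge 95 mm above the tip) with a round green sticker on top; 117 mm tall; body 28 to 30 mm across, conical below 16 mm to a 10 mm tip, so it cannot stand on the bench. Starts upright in one of the bath's three front wells (which varies). Origin: underside of the tip; z up to the cap.
- tube_black: 50 ml tube, loose, 40 g: orange screw cap (31 mm across, ribs to 34, lower edge 95 mm above the tip) with a round black sticker on top; 117 mm tall; body 28 to 30 mm across, conical below 16 mm to a 10 mm tip, so it cannot stand on the bench. Starts upright in one of the bath's three front wells (which varies). Origin: underside of the tip; z up to the cap.
- vial_blue: amber glass vial with a paper band and a blue ribbed screw cap, loose, 30 g: 61 mm tall; body 27 mm across with a bevelled foot; cap 26 mm across, 17 mm high. Starts in one of the dry bath's two rear wells; this is the one to move. Origin: centre of the underside; z up to the cap.
- vial_red: amber glass vial with a paper band and a red ribbed screw cap, loose, 30 g: 61 mm tall; body 27 mm across with a bevelled foot; cap 26 mm across, 17 mm high. Starts in the other rear well and stays there. Origin: centre of the underside; z up to the cap.
- bath: dry bath, fixed, white, 150 (x) by 170 (y) mm, flat top at 80, panel in front (-x). Origin: centre of underside, z up. Front tube wells 29 wide, 30 deep at x -1.5, y -50, 0, 50 mm: tip at 50, cap top at 167 mm. Rear vial wells 31 wide, 38 deep at x 38.5, y -25, 25 mm: foot at 42, cap top at 103 mm. In a vial's way: the middle tube and the one on its side. Grip its cap along x.
- rack: green four-place tube rack, fixed, 68 (x) by 173 (y) by 97 mm. Origin: centre of underside, z up. Top plate at 92 mm with 33 mm openings at x 0, y -58.5, -19.5, 19.5 (free) and 58.5 mm (taken by a fixed tube with a plain orange cap). A tube in place stands on the rack's floor, tip 3 mm, cap top 120 mm above the bench. Grip caps along the rack's x.
- cooler: white bench cooler, fixed: tub 90 (x) by 130 (y) by 46 mm with an aluminium insert. Origin: centre of underside, z up. Two vial wells 33 mm wide, 30 mm deep, mouths 45 mm above the bench, at x 0, y -30 mm (taken by a fixed vial with a grey cap) and y +30 mm (free).
- cool_well (a point): the middle of the floor of the cooler's free well, 15 mm above the bench, axes as the cooler's. A vial in place has its origin here and its cap's top 76 mm above the bench.
Things that resemble listed ones, but are neither listed nor needed, are in the scene too. What is shaped like the tube_green but purple is not meant.

How it is judged:
By the outcome, as a careful person would: the job done as asked, in the order asked, and still so for the second after the job is handed in, with the robot touching nothing.
It also fails if it takes over 144 s, if anything falls off the work surface, if the arm or the gripper's body presses on something with over 40 N, if the wrist force passes 120 N, or if a joint passes its speed limit or range.

## Working session

There is one attempt and no reset: what is moved stays moved. The work goes in short steps, Python scripts to look and compute and a tool call to move; the robot and the scene stay as the last step left them, time stands still between calls to the robot, and variables do not carry over. Pictures are saved under pics/ and viewed, at most 18 in all, crops included, and the job is handed in when it is done.

Besides the shell and the picture viewer there is one more tool, called after "Request:" in YAML: its name, and indented under it one key for each argument. apply_moves: Moves the arm, as the interface text tells. Its arguments: {"type":"object","properties":{"series":{"type":"array"}},"required":["series"]}

```bash
mkdir -p pics; python3 - <<'E'
from workcell import *
import cv2,numpy as np
s=get_state();print(s['eef_pos'],s['ee_rot'],s['width'],s['clock'],s['force'])
for n in ['top','side']:
    p,d=read_camera(n);cv2.imwrite(f'pics/{n}0.png',p[:,:,::-1]);np.savez(f'{n}0.npz',p=p,d=d,**get_calibration(n))
    print(n,get_calibration(n))
E
```

```text
[0.17977793 0.70185169 0.23040053] [-3.64690068e-05  1.25028529e-01  9.92152829e-01 -7.93322604e-04] 0.08545373502989075 0.0 [ 0.44924388  0.17107531 -0.92665526]
top {'fx': 560.9825277211901, 'fy': 560.9825277211901, 'cx': 311.8488368560908, 'cy': 237.4235043586888, 'R': array([[-0.02115087, -0.99955882,  0.02085223],
       [-0.99209196,  0.01840278, -0.12415665],
       [ 0.12371813, -0.02331335, -0.9920435 ]]), 't': array([-0.0014206 ,  0.5738321 ,  1.32038685])}
side {'fx': 529.5432752046629, 'fy': 529.5432752046629, 'cx': 323.068098076386, 'cy': 241.19513913610794, 'R': array([[-0.97513463, -0.22102706,  0.01610892],
       [-0.12659891,  0.49592104, -0.85908966],
       [ 0.18189331, -0.83976745, -0.51157156]]), 't': array([0.53343607, 0.12973878, 1.00593877])}
```

View pics/top0.png

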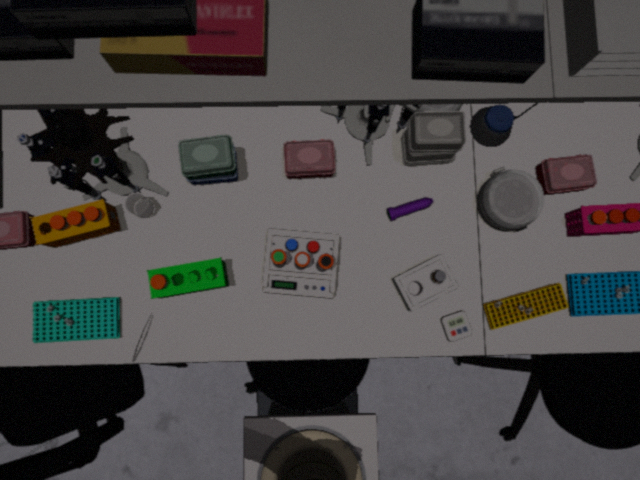

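View pics/side0.png

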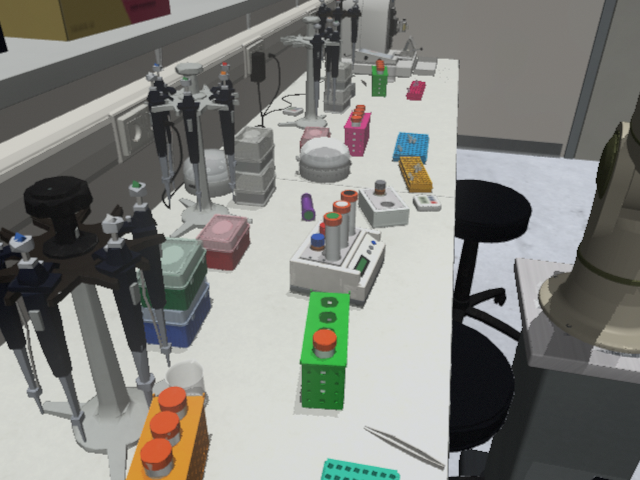

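The top picture shows the bath at (302,263) with blue vial (292,244) left-rear, red (313,246), tubes green (279,258), white (303,260), black (326,261). The rack is at (188,278), with its taken place at (159,282), and the cooler at (425,282), free well at (415,289). Green and white are the tubes in the way.

```bash
python3 - <<'E'
import cv2
p=cv2.imread('pics/top0.png')[220:320,140:460]
# enlarge bath+cooler / rack in two halves
a=cv2.resize(p[:,0:100],None,fx=6,fy=6,interpolation=cv2.INTER_CUBIC)
b=cv2.resize(p[:,115:205],None,fx=8,fy=8,interpolation=cv2.INTER_CUBIC)[:600]
c=cv2.resize(p[:,240:330],None,fx=6,fy=6,interpolation=cv2.INTER_CUBIC)
import numpy as np
cv2.imwrite('pics/b.png',np.clip(b*1.6,0,255)[:, :720])
a=cv2.resize(p[:,0:100],None,fx=4,fy=4,interpolation=cv2.INTER_CUBIC);c=cv2.resize(p[:,240:320],None,fx=5,fy=5,interpolation=cv2.INTER_CUBIC)[:400]
c=cv2.resize(p[:80+20,240:340],None,fx=4,fy=4,interpolation=cv2.INTER_CUBIC)
cv2.imwrite('pics/ac.png',np.clip(np.hstack([a,c])*1.6,0,255))
E
```

```text
[ WARN:0@0.097] global loadsave.cpp:1063 imwrite_ Unsupported depth image for selected encoder is fallbacked to CV_8U.
```

View pics/b.png

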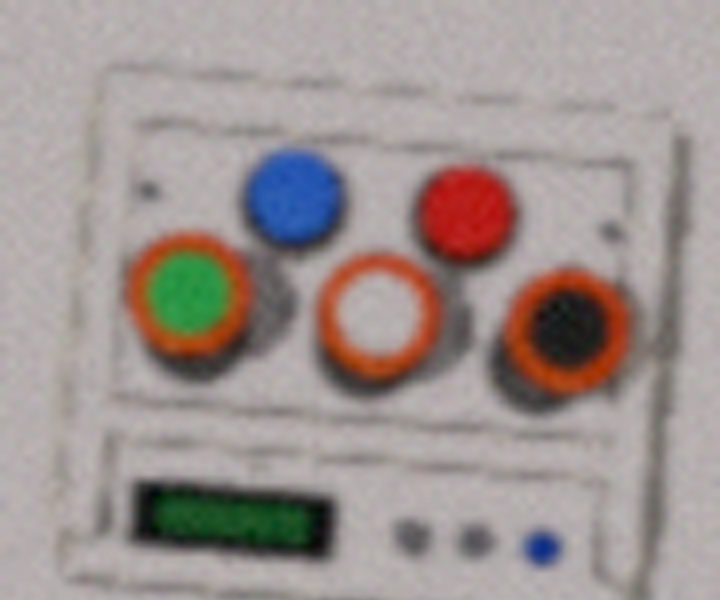

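View pics/ac.png

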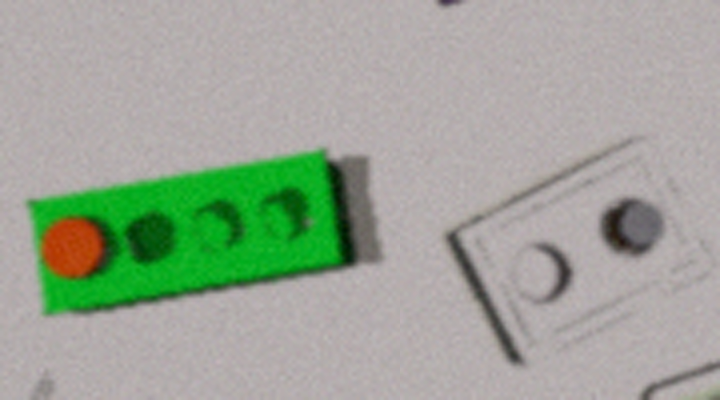

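The enlargement shows cap centres green (189,293), white (379,316), black (567,331), blue (294,198) and red (465,215). In the rack the taken cap is at (72,247) with openings at (149,238), (217,227) and (287,214). In the cooler the grey cap is at (640,224) and the free well at (542,273).

```bash
cat >h.py <<'E'
import numpy as np
from scipy.spatial.transform import Rotation as Ro
def unproj(c,u,v,z):
    R,t=c['R'],c['t'];o=-R.T@t
    d=R.T@np.array([(u-c['cx'])/c['fx'],(v-c['cy'])/c['fy'],1.]);return o+d*(z-o[2])/d[2]
def fit2(local,world):
    L=np.array(local);W=np.array(world)[:,:2];l=L-L.mean(0);w=W-W.mean(0)
    a=np.arctan2((l[:,0]*w[:,1]-l[:,1]*w[:,0]).sum(),(l*w).sum())
    R=np.array([[np.cos(a),-np.sin(a)],[np.sin(a),np.cos(a)]]);t=W.mean(0)-R@L.mean(0)
    return a,R,t,W-(L@R.T+t)
E
python3 - <<'E'
from h import *
import numpy as np
c=np.load('top0.npz');np.set_printoptions(precision=4,suppress=True)
def px(x,y,s,ox,oy):return (x+.5)/s-.5+ox,(y+.5)/s-.5+oy
B=[(189,293,.167,-.0015,.05),(379,316,.167,-.0015,0),(567,331,.167,-.0015,-.05),(294,198,.103,.0385,.025),(465,215,.103,.0385,-.025)]
K=[(72,247,.12,0,.0585),(149,238,.092,0,.0195),(217,227,.092,0,-.0195),(287,214,.092,0,-.0585)]
Kc=[(30,202,.097,.034,.0865),(325,152,.097,.034,-.0865),(353,262,.097,-.034,-.0865),(47,312,.097,-.034,.0865)]
C=[(640,224,.076,0,-.03),(542,273,.045,0,.03)]
for n,F,s,ox in [('bath',B,8,255),('rack',K,4,140),('rackc',Kc,4,140),('cool',C,4,280)]:
    W=[unproj(c,*px(x,y,s,ox,220),z) for x,y,z,_,_ in F]
    a,R,t,r=fit2([f[3:] for f in F],W);print(n,np.degrees(a),t);print(np.hstack([np.array(W),r*1e3]))
E
```

```text
bath -5.797069790886087 [0.5112 0.0139]
[[ 0.5177  0.0642  0.167   2.9002  0.3695]
 [ 0.5104  0.0128  0.167   0.6973 -1.2847]
 [ 0.5053 -0.0381  0.167   0.6771 -2.4739]
 [ 0.5503  0.0362  0.103  -1.7517  1.2614]
 [ 0.5445 -0.0127  0.103  -2.523   2.1277]]
rack 8.735467256360275 [0.4794 0.2787]
[[ 0.4708  0.3354  0.12    0.2077 -1.083 ]
 [ 0.4764  0.2988  0.092  -0.0278  0.8482]
 [ 0.4819  0.2602  0.092  -0.4478  0.7726]
 [ 0.4886  0.2203  0.092   0.2678 -0.5378]]
rackc 8.812560682449172 [0.4793 0.275 ]
[[ 0.498   0.3653  0.097  -1.6072 -0.4178]
 [ 0.5233  0.1979  0.097  -2.7844  3.1562]
 [ 0.4602  0.1821  0.097   1.298  -2.2373]
 [ 0.4355  0.3548  0.097   3.0936 -0.5011]]
cool 26.748449720932726 [ 0.46   -0.2824]
[[ 0.4732 -0.3085  0.076  -0.3117  0.6185]
 [ 0.4468 -0.2562  0.045   0.3117 -0.6185]]
```

```bash
cat >>h.py <<'E'
def delta(s,pos,yawy):
    """tool-frame shift to pos with tool pointing down and tool y at world azimuth yawy(deg): first turn (rotvec deg), then shift in the new tool axes"""
    y=np.array([np.cos(np.radians(yawy)),np.sin(np.radians(yawy)),0]);z=np.array([0,0,-1.]);T=np.column_stack([np.cross(y,z),y,z])
    q=s['ee_rot'];R0=Ro.from_quat([q[1],q[2],q[3],q[0]]).as_matrix()
    rot=Ro.from_matrix(R0.T@T).as_rotvec(degrees=True)
    return rot,T.T@(np.array(pos)-s['eef_pos'])
E
python3 - <<'E'
from h import *
from workcell import *
np.set_printoptions(precision=4,suppress=True)
s=get_state();c=get_calibration('wrist')
q=s['ee_rot'];R0=Ro.from_quat([q[1],q[2],q[3],q[0]]).as_matrix()
o=-c['R'].T@c['t'];print('cam in tool',R0.T@(o-s['eef_pos']),'\n',R0.T@c['R'].T,c['fx'],c['cx'],c['cy'])
print(delta(s,[0.51,0.014,0.33],-5.8))
E
```

```text
cam in tool [ 0.0721  0.     -0.1421] 
 [[-0.0003 -0.959  -0.2833]
 [ 1.     -0.0001 -0.0008]
 [ 0.0007 -0.2833  0.959 ]] 377.2969384694844 319.24863671325227 240.61735371207547
(array([-0.0607,  0.0654, 81.4325]), array([-0.651 ,  0.398 , -0.0995]))
```

Request:
apply_moves:
  series:
    - {"linear": [0,0,-0.025],"rot": [0,0,8.14],"gripper": 0.0854}
    - {"linear": [0,0,-0.025],"rot": [0,0,8.14],"gripper": 0.0854}
    - {"linear": [0,0,-0.025],"rot": [0,0,8.14],"gripper": 0.0854}
    - {"linear": [0,0,-0.025],"rot": [0,0,8.14],"gripper": 0.0854}
    - {"linear": [0,0,0],"rot": [0,0,8.14],"gripper": 0.0854}
    - {"linear": [0,0,0],"rot": [0,0,8.14],"gripper": 0.0854}
    - {"linear": [0,0,0],"rot": [0,0,8.14],"gripper": 0.0854}
    - {"linear": [0,0,0],"rot": [0,0,8.14],"gripper": 0.0854}

```text
clock: 0.9
eef_pos: [0.1798, 0.7021, 0.3309]
ee_rot: [0.0, 0.642, 0.767, -0.0]
force: [-0.1, -0.4, -0.4]
width: 0.0851
finger_force: 0.0
```

Request:
apply_moves:
  series:
    - {"linear": [0,0,0],"rot": [0,0,8.14],"gripper": 0.0854}
    - {"linear": [0,0,0],"rot": [0,0,8.14],"gripper": 0.0854}
    - {"linear": [-0.04,0.0245,0],"rot": [0,0,0],"gripper": 0.0854}
    - {"linear": [-0.04,0.0245,0],"rot": [0,0,0],"gripper": 0.0854}
    - {"linear": [-0.04,0.0245,0],"rot": [0,0,0],"gripper": 0.0854}
    - {"linear": [-0.04,0.0245,0],"rot": [0,0,0],"gripper": 0.0854}
    - {"linear": [-0.04,0.0245,0],"rot": [0,0,0],"gripper": 0.0854}
    - {"linear": [-0.04,0.0245,0],"rot": [0,0,0],"gripper": 0.0854}

```text
clock: 1.7
eef_pos: [0.3025, 0.4468, 0.3311]
ee_rot: [0.0, 0.742, 0.671, -0.0]
force: [1.3, -0.2, 0.1]
width: 0.0849
finger_force: 0.0
```

```bash
cat > g.py <<'E'
from h import *
from workcell import *
import sys
np.set_printoptions(precision=4,suppress=True)
s=get_state();print('t',s['clock'],'pos',s['eef_pos'],'w',s['width'],'F',s['force'],'ff',s['finger_force'],'q',s['q'])
if len(sys.argv)>4:print(*delta(s,[float(v) for v in sys.argv[1:4]],float(sys.argv[4])))
E
python3 g.py .51 .014 .33 -5.8
```

```text
t 1.7 pos [0.3025 0.4468 0.3311] w 0.08492102252491825 F [ 1.3329 -0.1682  0.0943] ff 0.0 q [-1.419   0.2819  0.4413  1.9213 -0.1446  0.9694 -1.0113]
[-0.0067  0.0171  0.0406] [-0.4096  0.2502  0.0011]
```

Request:
apply_moves:
  series:
    - {"linear": [-0.0296,0.0387,0],"rot": [0,0,0],"gripper": 0.0854}
    - {"linear": [-0.0296,0.0387,0],"rot": [0,0,0],"gripper": 0.0854}
    - {"linear": [-0.0296,0.0387,0],"rot": [0,0,0],"gripper": 0.0854}
    - {"linear": [-0.0296,0.0387,0],"rot": [0,0,0],"gripper": 0.0854}
    - {"linear": [-0.0296,0.0387,0],"rot": [0,0,0],"gripper": 0.0854}
    - {"linear": [0,0,0],"rot": [0,0,0],"gripper": 0.0854}
    - {"linear": [0,0,0],"rot": [0,0,0],"gripper": 0.0854}
    - {"linear": [0,0,0],"rot": [0,0,0],"gripper": 0.0854}

```text
clock: 2.5
eef_pos: [0.4788, 0.283, 0.3309]
ee_rot: [-0.0, 0.741, 0.671, -0.0]
force: [-0.6, 0.6, 0.4]
width: 0.0853
finger_force: 0.0
```

```bash
cat > shot.py <<'E'
from h import *
from workcell import *
import sys,cv2
n=sys.argv[1];c=get_calibration('wrist');p,d=read_camera('wrist');cv2.imwrite(f'pics/{n}.png',p[:,:,::-1]);np.savez(n+'.npz',p=p,d=d,**c)
E
python3 shot.py w1;python3 g.py
```

```text
t 2.55 pos [0.4786 0.2833 0.331 ] w 0.08550543716646208 F [-0.03    0.1304 -0.1894] ff 0.0 q [-1.0178  0.3139  0.5114  1.8904 -0.1831  0.9838 -0.5236]
```

Request:
apply_moves:
  series:
    - {"linear": [-0.0436,0.0095,0],"rot": [0,0,0],"gripper": 0.0854}
    - {"linear": [-0.0436,0.0095,0],"rot": [0,0,0],"gripper": 0.0854}
    - {"linear": [-0.0436,0.0095,0],"rot": [0,0,0],"gripper": 0.0854}
    - {"linear": [-0.0436,0.0095,0],"rot": [0,0,0],"gripper": 0.0854}
    - {"linear": [-0.0436,0.0095,0],"rot": [0,0,0],"gripper": 0.0854}
    - {"linear": [-0.0436,0.0095,0],"rot": [0,0,0],"gripper": 0.0854}
    - {"linear": [0,0,0],"rot": [0,0,0],"gripper": 0.0854}
    - {"linear": [0,0,0],"rot": [0,0,0],"gripper": 0.0854}

```text
clock: 3.35
eef_pos: [0.5099, 0.0165, 0.3314]
ee_rot: [-0.0, 0.742, 0.671, 0.0]
force: [-0.3, 0.1, -0.2]
width: 0.0856
finger_force: 0.0
```

```bash
python3 shot.py w2;python3 g.py
```

```text
t 3.4 pos [0.5099 0.0176 0.3312] w 0.08528311516088757 F [-1.1369  0.3392 -1.0137] ff 0.0 q [-0.617   0.253   0.601   1.9847 -0.1751  0.9543 -0.028 ]
```

View pics/w1.png

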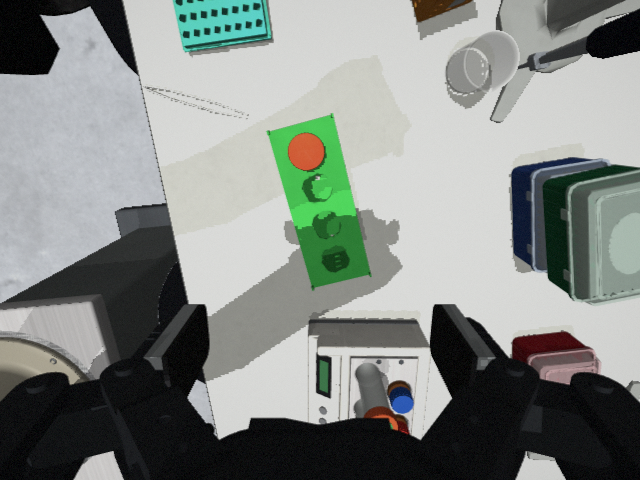

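View pics/w2.png

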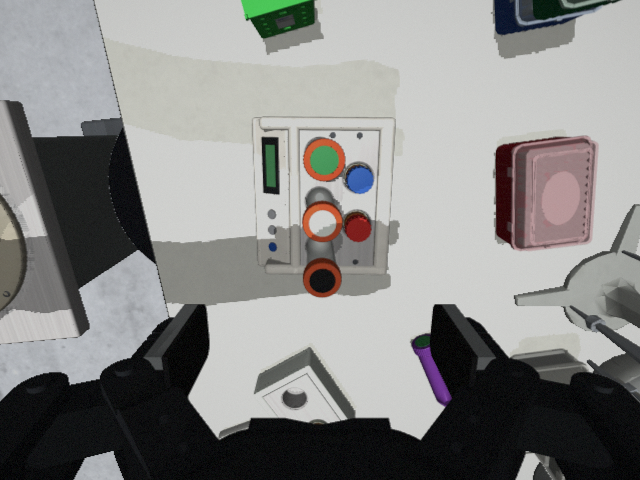

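The rack's taken cap is at (306,152) in w1, with corners (268,132), (332,116), (370,273), (313,290). In w2 the caps are green (324,160), white (322,221), black (322,279), blue (360,180), red (358,227). The cooler's free well is at (294,398).

```bash
python3 - <<'E'
from h import *
import cv2
np.set_printoptions(precision=4,suppress=True)
def cen(c,u,v,r,f):
    p=c['p'].astype(int);h=cv2.cvtColor(c['p'],cv2.COLOR_RGB2HSV).astype(int)
    m=f(h).astype(np.uint8);k=np.zeros_like(m);cv2.circle(k,(u,v),r,1,-1);m&=k
    n,l,st,ce=cv2.connectedComponentsWithStats(m);i=1+np.argmax(st[1:,4]);d=c['d'][l==i]
    return ce[i],st[i,4],np.median(d)
H=lambda h,lo,hi,s=90:(h[...,0]>=lo)&(h[...,0]<=hi)&(h[...,1]>s)&(h[...,2]>40)
c=np.load('w2.npz')
F=[('green',324,160,18,lambda h:H(h,40,95,60),.167,-.0015,.05),('white',322,221,14,lambda h:(h[...,1]<60)&(h[...,2]>110),.167,-.0015,0),('black',322,280,15,lambda h:(h[...,2]<60),.167,-.0015,-.05),
('blue',360,180,20,lambda h:H(h,100,130,120),.103,.0385,.025),('red',358,227,18,lambda h:(h[...,1]>120)&((h[...,0]<4)|(h[...,0]>175)),.103,.0385,-.025)]
W=[]
for n,u,v,r,f,z,lx,ly in F:
    (x,y),a,d=cen(c,u,v,r,f);P=unproj(c,x,y,z);W.append(P)
    zc=(c['R']@P+c['t'])[2];print(n,x,y,a,'pred depth',zc,'meas',d,P)
a,R,t,r=fit2([f[6:] for f in F],W);print('bath',np.degrees(a),t,'\n',r*1e3)
a,R,t,r=fit2([f[6:] for f in F[:3]],W[:3]);print('bath tubes',np.degrees(a),t,'\n',r*1e3)
c=np.load('w1.npz')
# rack top: green mask incl. cap -> minAreaRect of top
(x,y),A,d=cen(c,306,152,26,lambda h:H(h,0,18,120));P=unproj(c,x,y,.12);print('rackcap',x,y,A,d,(c['R']@P+c['t'])[2],P)
Kc=[(268,132,.034*-1,.0865),(332,116,.034,.0865),(370,273,.034,-.0865),(313,290,-.034,-.0865)]
for z in(.092,.097):
    W=[unproj(c,u,v,z) for u,v,_,_ in Kc];a,R,t,r=fit2([k[2:] for k in Kc],W);print('rack',z,np.degrees(a),t,'\n',r*1e3, 'cap->',R@[0,.0585]+t)
c=np.load('w2.npz');print('cool',unproj(c,294,398,.045))
E
```

```text
green 323.9358372456964 159.80594679186228 639 pred depth 0.30057077727821857 meas 0.30089226 [0.5185 0.0644 0.167 ]
white 322.13935969868174 222.41431261770245 531 pred depth 0.315108810110313 meas 0.3152515 [0.512  0.0135 0.167 ]
black 321.9535864978903 280.36286919831224 474 pred depth 0.3298766517781596 meas 0.33044815 [ 0.5066 -0.0383  0.167 ]
blue 359.31293706293707 179.30594405594405 572 pred depth 0.3686284942990148 meas 0.36943337 [0.5513 0.0374 0.103 ]
red 357.54611211573234 227.91862567811935 553 pred depth 0.3825316320202216 meas 0.38376296 [ 0.546  -0.0114  0.103 ]
bath -5.175015017057764 [0.5124 0.0145] 
 [[ 3.0055  0.0466]
 [ 1.0186 -1.0402]
 [ 0.2137 -3.0623]
 [-1.7385  1.5083]
 [-2.4994  2.5476]]
bath tubes -6.560702600478366 [0.5138 0.0131] 
 [[ 0.39    1.5222]
 [-0.394   0.3118]
 [ 0.004  -1.8339]]
rackcap 305.78477443609023 151.15131578947367 1064 0.34466326 0.3440490083042536 [0.4715 0.3365 0.12  ]
rack 0.092 9.050727032746613 [0.4806 0.2774] 
 [[ 2.4989 -0.7142]
 [-1.5151 -2.9047]
 [-2.3823  3.3201]
 [ 1.3985  0.2987]] cap-> [0.4714 0.3352]
rack 0.097 9.050727032746611 [0.4806 0.2784] 
 [[ 3.0852 -1.7555]
 [-1.7572 -4.0577]
 [-2.9702  4.3273]
 [ 1.6422  1.4859]] cap-> [0.4714 0.3362]
cool [ 0.448 -0.255  0.045]
```

```bash
python3 g.py .5115 .0134 .146 -5.9; python3 g.py|cut -c1-60
```

```text
t 3.4 pos [0.5099 0.0176 0.3312] w 0.08528311516088757 F [-1.1369  0.3392 -1.0137] ff 0.0 q [-0.617   0.253   0.601   1.9847 -0.1751  0.9543 -0.028 ]
[-0.0169 -0.033   0.2282] [-0.004   0.002   0.1852]
t 3.4 pos [0.5099 0.0176 0.3312] w 0.08528311516088757 F [-1
```

Request:
apply_moves:
  series:
    - {"linear": [-0.0036,0.002,0.04],"rot": [0,0,0.2],"gripper": 0.0854}
    - {"linear": [0,0,0.04],"rot": [0,0,0],"gripper": 0.0854}
    - {"linear": [0,0,0.04],"rot": [0,0,0],"gripper": 0.0854}
    - {"linear": [0,0,0.03],"rot": [0,0,0],"gripper": 0.0854}
    - {"linear": [0,0,0.02],"rot": [0,0,0],"gripper": 0.0854}
    - {"linear": [0,0,0.015],"rot": [0,0,0],"gripper": 0.0854}
    - {"linear": [0,0,0],"rot": [0,0,0],"gripper": 0.06}
    - {"linear": [0,0,0],"rot": [0,0,0],"gripper": 0.045}

```text
clock: 4.2
eef_pos: [0.5117, 0.0137, 0.1463]
ee_rot: [-0.0, 0.742, 0.67, -0.0]
force: [0.1, 0.0, 0.3]
width: 0.059
finger_force: 0.0
```

Request:
apply_moves:
  series:
    - {"linear": [0,0,0],"rot": [0,0,0],"gripper": 0.0}
    - {"linear": [0,0,0],"rot": [0,0,0],"gripper": 0.0}
    - {"linear": [0,0,0],"rot": [0,0,0],"gripper": 0.0}
    - {"linear": [0,0,0],"rot": [0,0,0],"gripper": 0.0}
    - {"linear": [0,0,0],"rot": [0,0,0],"gripper": 0.0}
    - {"linear": [0,0,0],"rot": [0,0,0],"gripper": 0.0}

```text
clock: 4.8
eef_pos: [0.5121, 0.0125, 0.1473]
ee_rot: [0.0, 0.743, 0.669, 0.001]
force: [-0.4, 0.8, 5.1]
width: 0.0288
finger_force: 58.7
```

```bash
python3 shot.py w3; python3 g.py
```

```text
t 4.85 pos [0.5121 0.0125 0.1473] w 0.02859390281404151 F [-0.8554  1.1634  4.5689] ff 58.71658464660868 q [-0.439   0.5054  0.4335  2.1811 -0.4144  0.5315  0.204 ]
```

View pics/w3.png

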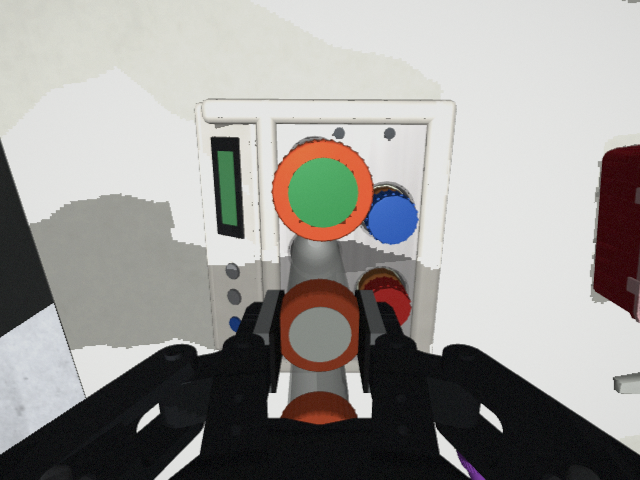

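Grasped, with the pads on white's cap at (320,330). I'll lift.

Request:
apply_moves:
  series:
    - {"linear": [0,0,-0.01],"rot": [0,0,0],"gripper": 0.0}
    - {"linear": [0,0,-0.015],"rot": [0,0,0],"gripper": 0.0}
    - {"linear": [0,0,-0.025],"rot": [0,0,0],"gripper": 0.0}
    - {"linear": [0,0,-0.03],"rot": [0,0,0],"gripper": 0.0}
    - {"linear": [0,0,-0.03],"rot": [0,0,0],"gripper": 0.0}
    - {"linear": [0,0,-0.03],"rot": [0,0,0],"gripper": 0.0}
    - {"linear": [0,0,0],"rot": [0,0,0],"gripper": 0.0}
    - {"linear": [0,0,0],"rot": [0,0,0],"gripper": 0.0}

```text
clock: 5.65
eef_pos: [0.5118, 0.0124, 0.2874]
ee_rot: [0.0, 0.743, 0.669, 0.001]
force: [-0.7, -0.1, -1.0]
width: 0.0287
finger_force: 59.4
```

```bash
python3 - <<'E'
from h import *
from workcell import *
import cv2
p,d=read_camera('side');c=get_calibration('side')
cv2.imwrite('pics/s1.png',cv2.resize(p[100:340,200:500,::-1],None,fx=2.5,fy=2.5,interpolation=cv2.INTER_CUBIC))
E
python3 g.py .489 .2202 .29 8.9
```

```text
t 5.7 pos [0.5113 0.0125 0.2865] w 0.02851672956654012 F [-0.33    0.1919 -1.0598] ff 59.39540582243353 q [-0.5883  0.3107  0.5971  2.0426 -0.2309  0.8526  0.0358]
[  0.0153  -0.028  -14.8505] [ 0.2087  0.0101 -0.0035]
```

View pics/s1.png

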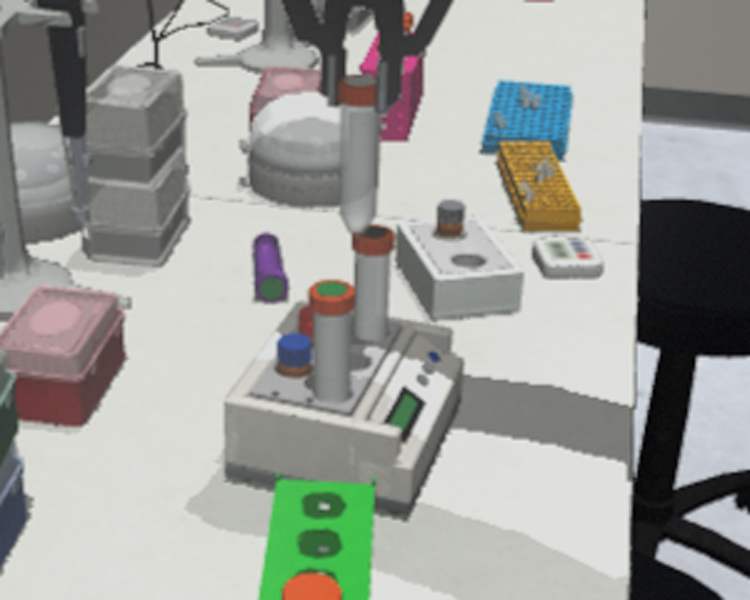

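White tube is lifted clear and looks upright: cap (358,90), tip (358,225). I'll check its axis from depth.

```bash
cat > axis.py <<'E'
from h import *
from workcell import *
from scipy.optimize import least_squares
np.set_printoptions(precision=4,suppress=True)
def cloud(n):
    c=get_calibration(n);p,d=read_camera(n);v,u=np.nonzero(d>0);z=d[v,u]
    C=np.stack([(u-c['cx'])/c['fx']*z,(v-c['cy'])/c['fy']*z,z],1);return (C-c['t'])@c['R']
if __name__=='__main__':
    s=get_state();t=s['eef_pos'];X=np.vstack([cloud('side'),])
    X=X[(np.abs(X[:,0]-t[0])<.025)&(np.abs(X[:,1]-t[1])<.025)];tip=t[2]-.097
    X=X[(X[:,2]>tip+.022)&(X[:,2]<tip+.085)]
    f=lambda q:np.hypot(X[:,0]-q[0]-q[2]*(X[:,2]-t[2]),X[:,1]-q[1]-q[3]*(X[:,2]-t[2]))-.0145
    r=least_squares(f,[t[0],t[1],0,0],loss='soft_l1',f_scale=.001)
    print(len(X),'offset at TCP',r.x[:2]-t[:2],'slope',r.x[2:],'tip offset',r.x[:2]-t[:2]-.097*r.x[2:],'rms',np.sqrt(np.mean(r.fun**2)))
E
python3 axis.py
```

```text
500 offset at TCP [-0.0014  0.0006] slope [ 0.0224 -0.0206] tip offset [-0.0036  0.0026] rms 0.0013580806692246401
```

Request:
apply_moves:
  series:
    - {"linear": [0,0,0],"rot": [0,0,-7.43],"gripper": 0.0}
    - {"linear": [0,0,0],"rot": [0,0,-7.42],"gripper": 0.0}
    - {"linear": [0.0415,0.0022,0],"rot": [0,0,0],"gripper": 0.0}
    - {"linear": [0.0415,0.0022,0],"rot": [0,0,0],"gripper": 0.0}
    - {"linear": [0.0415,0.0022,0],"rot": [0,0,0],"gripper": 0.0}
    - {"linear": [0.0415,0.0022,0],"rot": [0,0,0],"gripper": 0.0}
    - {"linear": [0.0415,0.0022,0],"rot": [0,0,0],"gripper": 0.0}
    - {"linear": [0,0,0],"rot": [0,0,0],"gripper": 0.0}

```text
clock: 6.55
eef_pos: [0.489, 0.225, 0.2847]
ee_rot: [-0.001, 0.647, 0.762, -0.001]
force: [0.7, -0.8, -0.1]
width: 0.0283
finger_force: 59.4
```

Request:
apply_moves:
  series:
    - {"linear": [0,0,0.04],"rot": [0,0,0],"gripper": 0.0}
    - {"linear": [0,0,0.03],"rot": [0,0,0],"gripper": 0.0}
    - {"linear": [0,0,0],"rot": [0,0,0],"gripper": 0.0}
    - {"linear": [0,0,0],"rot": [0,0,0],"gripper": 0.0}

```text
clock: 6.95
eef_pos: [0.4905, 0.2182, 0.216]
ee_rot: [-0.0, 0.651, 0.759, -0.001]
force: [0.4, -0.0, 0.6]
width: 0.0285
finger_force: 59.4
```

```bash
python3 axis.py; python3 shot.py w4; python3 g.py .4903 .2192 .105 8.9
```

```text
644 offset at TCP [-0.0012  0.0006] slope [ 0.0319 -0.0096] tip offset [-0.0043  0.0015] rms 0.0009483897132245362
t 7.05 pos [0.4914 0.2188 0.2174] w 0.028600280946139114 F [ 0.4679 -0.1008 -0.4641] ff 59.41607870394364 q [-0.8382  0.42    0.4361  2.0626 -0.2671  0.7108 -0.0774]
[ 0.075  -0.018  -0.0606] [ 0.0006 -0.001   0.1124]
```

View pics/w4.png

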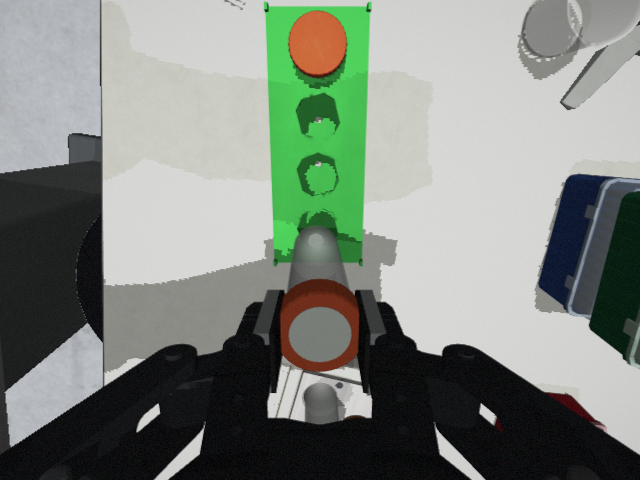

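Tip at (316,238), white cap centre (320,337), openings at (318,117) and (320,175), rack end corners (275,262), (360,262).

```bash
python3 - <<'E'
from h import *
np.set_printoptions(precision=4,suppress=True)
c=np.load('w4.npz')
K=[(318,117,.0195),(320,175,-.0195)]
W=[unproj(c,u,v,.092) for u,v,_ in K];F=unproj(c,318,43,.12);print('holes',W,'fixed',F)
P=unproj(c,320,337,.0); 
for z in(.115,.12,.125):print('tip',unproj(c,316,240,z))
print('sticker',unproj(c,320,335,.2355))
print('depth tip',c['d'][240,316],(c['R']@unproj(c,316,240,.12)+c['t'])[2])
for u,v in[(275,262),(360,262),(266,8),(370,8)]:print(unproj(c,u,v,.097))
E
```

```text
holes [array([0.478 , 0.2972, 0.092 ]), array([0.4853, 0.2591, 0.092 ])] fixed [0.4721 0.3361 0.12  ]
tip [0.4888 0.2184 0.115 ]
tip [0.4887 0.2199 0.12  ]
tip [0.4885 0.2213 0.125 ]
sticker [0.4914 0.2178 0.2355]
depth tip 0.20125937 0.24913463588857362
[0.4622 0.1918 0.097 ]
[0.5241 0.2014 0.097 ]
[0.4369 0.3549 0.097 ]
[0.4998 0.3646 0.097 ]
```

Request:
apply_moves:
  series:
    - {"linear": [0.0007,0,0.02],"rot": [0,0,0],"gripper": 0.0}
    - {"linear": [0,0,0.02],"rot": [0,0,0],"gripper": 0.0}
    - {"linear": [0,0,0.015],"rot": [0,0,0],"gripper": 0.0}
    - {"linear": [0,0,0.0],"rot": [0,0,0],"gripper": 0.0}

```text
clock: 7.45
eef_pos: [0.4904, 0.2196, 0.1612]
ee_rot: [-0.0, 0.65, 0.76, -0.0]
force: [0.1, 0.2, -0.7]
width: 0.0287
finger_force: 59.4
```

Request:
apply_moves:
  series:
    - {"linear": [0,0,0.015],"rot": [0,0,0],"gripper": 0.0}
    - {"linear": [0,0,0.015],"rot": [0,0,0],"gripper": 0.0}
    - {"linear": [0,0,0.01],"rot": [0,0,0],"gripper": 0.0}
    - {"linear": [0,0,0.0],"rot": [0,0,0],"gripper": 0.0}

```text
clock: 7.85
eef_pos: [0.4906, 0.2197, 0.1214]
ee_rot: [-0.0, 0.65, 0.76, -0.0]
force: [0.0, 0.4, -0.1]
width: 0.0285
finger_force: 59.4
```

```bash
python3 g.py .4903 .2192 .101 8.9
```

```text
t 7.85 pos [0.4906 0.2197 0.1214] w 0.028476851119157823 F [ 0.0124  0.362  -0.1242] ff 59.4159726658836 q [-0.7553  0.5585  0.3315  2.1398 -0.3701  0.4972  0.0123]
[-0.0125 -0.0008 -0.0238] [-0.0004 -0.0004  0.0204]
```

Free entry with no force. Down to near the floor.

Request:
apply_moves:
  series:
    - {"linear": [0,0,0.01],"rot": [0,0,0],"gripper": 0.0}
    - {"linear": [0,0,0.007],"rot": [0,0,0],"gripper": 0.0}
    - {"linear": [0,0,0.003],"rot": [0,0,0],"gripper": 0.0}
    - {"linear": [0,0,0.0],"rot": [0,0,0],"gripper": 0.0}

```text
clock: 8.25
eef_pos: [0.4904, 0.2195, 0.1009]
ee_rot: [-0.0, 0.65, 0.76, -0.0]
force: [-0.8, 0.6, 0.6]
width: 0.0287
finger_force: 59.4
```

Request:
apply_moves:
  series:
    - {"linear": [0,0,0],"rot": [0,0,0],"gripper": 0.04}
    - {"linear": [0,0,0],"rot": [0,0,0],"gripper": 0.06}
    - {"linear": [0,0,0],"rot": [0,0,0],"gripper": 0.0854}
    - {"linear": [0,0,0],"rot": [0,0,0],"gripper": 0.0854}
    - {"linear": [0,0,0],"rot": [0,0,0],"gripper": 0.0854}
    - {"linear": [0,0,-0.03],"rot": [0,0,0],"gripper": 0.0854}
    - {"linear": [0,0,-0.04],"rot": [0,0,0],"gripper": 0.0854}
    - {"linear": [0,0,-0.05],"rot": [0,0,0],"gripper": 0.0854}

```text
clock: 9.05
eef_pos: [0.4896, 0.2192, 0.2215]
ee_rot: [-0.0, 0.65, 0.76, -0.002]
force: [0.2, 0.2, 0.0]
width: 0.0852
finger_force: 0.0
```

```bash
python3 g.py .518 .0643 .22 -5.8
```

```text
t 9.05 pos [0.4896 0.2192 0.2215] w 0.08521694874894935 F [0.1968 0.2353 0.005 ] ff 0.0 q [-0.8517  0.4161  0.4509  2.0589 -0.2675  0.7253 -0.077 ]
[-0.1503  0.113  14.674 ] [-0.1512  0.0439  0.0015]
```

Request:
apply_moves:
  series:
    - {"linear": [0,0,0],"rot": [0,0,7.35],"gripper": 0.0854}
    - {"linear": [0,0,0],"rot": [0,0,7.35],"gripper": 0.0854}
    - {"linear": [-0.0378,0.011,0],"rot": [0,0,0],"gripper": 0.0854}
    - {"linear": [-0.0378,0.011,0],"rot": [0,0,0],"gripper": 0.0854}
    - {"linear": [-0.0378,0.011,0],"rot": [0,0,0],"gripper": 0.0854}
    - {"linear": [-0.0378,0.011,0],"rot": [0,0,0],"gripper": 0.0854}
    - {"linear": [0,0,0],"rot": [0,0,0],"gripper": 0.0854}
    - {"linear": [0,0,0],"rot": [0,0,0],"gripper": 0.0854}

```text
clock: 9.85
eef_pos: [0.5189, 0.0639, 0.2214]
ee_rot: [-0.0, 0.743, 0.669, 0.0]
force: [0.2, -0.0, -0.3]
width: 0.0853
finger_force: 0.0
```

```bash
python3 shot.py w5; python3 g.py .518 .0643 .146 -5.8
```

```text
t 9.9 pos [0.5188 0.0651 0.2213] w 0.08533181832358558 F [ 0.227   0.5935 -0.0521] ff 0.0 q [-0.6107  0.4092  0.5221  2.0924 -0.3087  0.7136  0.0097]
[-0.0126 -0.0238 -0.0379] [-0.0009 -0.0007  0.0753]
```

View pics/w5.png

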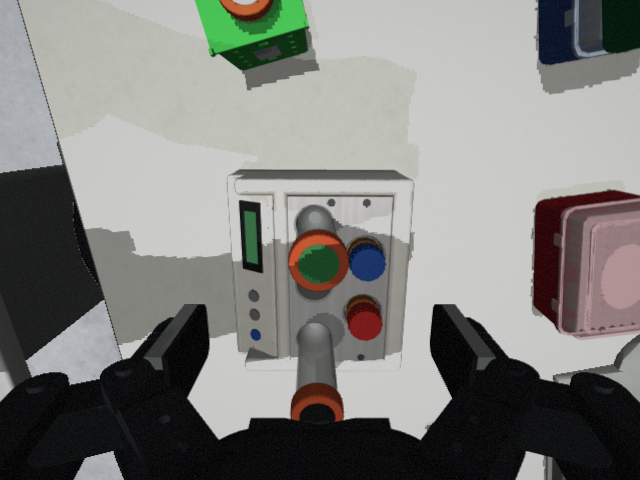

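Green cap sits at (319,261), centred between the fingers; white stands in the rack at (247,0). I'll descend and grip.

Request:
apply_moves:
  series:
    - {"linear": [-0.0004,-0.0004,0.03],"rot": [0,0,0],"gripper": 0.0854}
    - {"linear": [0,0,0.03],"rot": [0,0,0],"gripper": 0.0854}
    - {"linear": [0,0,0.0153],"rot": [0,0,0],"gripper": 0.0854}
    - {"linear": [0,0,0],"rot": [0,0,0],"gripper": 0.06}
    - {"linear": [0,0,0],"rot": [0,0,0],"gripper": 0.045}
    - {"linear": [0,0,0],"rot": [0,0,0],"gripper": 0.0}
    - {"linear": [0,0,0],"rot": [0,0,0],"gripper": 0.0}
    - {"linear": [0,0,0],"rot": [0,0,0],"gripper": 0.0}

```text
clock: 10.7
eef_pos: [0.5187, 0.0648, 0.1471]
ee_rot: [0.0, 0.742, 0.67, 0.001]
force: [-1.4, 0.3, 7.3]
width: 0.0283
finger_force: 58.7
```

Request:
apply_moves:
  series:
    - {"linear": [0,0,0],"rot": [0,0,0],"gripper": 0.0}
    - {"linear": [0,0,0],"rot": [0,0,0],"gripper": 0.0}
    - {"linear": [0,0,0],"rot": [0,0,0],"gripper": 0.0}

```text
clock: 11.0
eef_pos: [0.5187, 0.0647, 0.1471]
ee_rot: [0.0, 0.742, 0.67, 0.001]
force: [-1.5, 0.2, 5.7]
width: 0.0285
finger_force: 58.7
```

Request:
apply_moves:
  series:
    - {"linear": [0,0,-0.01],"rot": [0,0,0],"gripper": 0.0}
    - {"linear": [0,0,-0.015],"rot": [0,0,0],"gripper": 0.0}
    - {"linear": [0,0,-0.025],"rot": [0,0,0],"gripper": 0.0}
    - {"linear": [0,0,-0.04],"rot": [0,0,0],"gripper": 0.0}
    - {"linear": [0,0,-0.04],"rot": [0,0,0],"gripper": 0.0}
    - {"linear": [0,0,-0.01],"rot": [0,0,0],"gripper": 0.0}
    - {"linear": [0,0,0],"rot": [0,0,0],"gripper": 0.0}
    - {"linear": [0,0,0],"rot": [0,0,0],"gripper": 0.0}

```text
clock: 11.8
eef_pos: [0.5179, 0.0647, 0.2856]
ee_rot: [-0.0, 0.742, 0.671, -0.0]
force: [-0.3, -0.1, -1.5]
width: 0.0285
finger_force: 59.4
```

```bash
python3 axis.py; python3 g.py .478 .2975 .287 8.9
```

```text
554 offset at TCP [-0.0017 -0.0005] slope [ 0.0273 -0.0096] tip offset [-0.0044  0.0004] rms 0.001233379513222156
t 11.85 pos [0.5177 0.0646 0.285 ] w 0.028566084912348022 F [-0.0481 -0.05   -0.1106] ff 59.36740301549435 q [-0.6725  0.3269  0.5861  2.0224 -0.2365  0.8595 -0.0561]
[ -0.0908   0.0115 -14.7023] [ 0.2363 -0.0032 -0.002 ]
```

Request:
apply_moves:
  series:
    - {"linear": [0,0,0],"rot": [0,0,-7.35],"gripper": 0.0}
    - {"linear": [0,0,0],"rot": [0,0,-7.35],"gripper": 0.0}
    - {"linear": [0.0471,-0.0006,0],"rot": [0,0,0],"gripper": 0.0}
    - {"linear": [0.0471,-0.0006,0],"rot": [0,0,0],"gripper": 0.0}
    - {"linear": [0.0471,-0.0006,0],"rot": [0,0,0],"gripper": 0.0}
    - {"linear": [0.0471,-0.0006,0],"rot": [0,0,0],"gripper": 0.0}
    - {"linear": [0.0471,-0.0006,0],"rot": [0,0,0],"gripper": 0.0}
    - {"linear": [0,0,0],"rot": [0,0,0],"gripper": 0.0}

```text
clock: 12.65
eef_pos: [0.4765, 0.3037, 0.2836]
ee_rot: [-0.001, 0.647, 0.763, -0.001]
force: [-0.8, -0.3, -0.2]
width: 0.0287
finger_force: 59.4
```

Request:
apply_moves:
  series:
    - {"linear": [0,0,0.03],"rot": [0,0,0],"gripper": 0.0}
    - {"linear": [0,0,0.03],"rot": [0,0,0],"gripper": 0.0}
    - {"linear": [0,0,0],"rot": [0,0,0],"gripper": 0.0}
    - {"linear": [0,0,0],"rot": [0,0,0],"gripper": 0.0}

```text
clock: 13.05
eef_pos: [0.479, 0.2958, 0.2253]
ee_rot: [-0.0, 0.651, 0.759, -0.001]
force: [0.2, 0.4, 0.0]
width: 0.0285
finger_force: 59.4
```

```bash
python3 g.py .4785 .2968 .161 8.9
```

```text
t 13.05 pos [0.479  0.2958 0.2253] w 0.02851297362367327 F [0.2003 0.4224 0.0095] ff 59.388058609329164 q [-0.9609  0.4405  0.4339  1.9983 -0.2623  0.7593 -0.2171]
[-0.1241  0.1032 -0.0738] [ 0.0011 -0.0004  0.0643]
```

Request:
apply_moves:
  series:
    - {"linear": [0.0008,-0.0003,0.02],"rot": [0,0,0],"gripper": 0.0}
    - {"linear": [0,0,0.02],"rot": [0,0,0],"gripper": 0.0}
    - {"linear": [0,0,0.02],"rot": [0,0,0],"gripper": 0.0}
    - {"linear": [0,0,0.0],"rot": [0,0,0],"gripper": 0.0}

```text
clock: 13.45
eef_pos: [0.4784, 0.2969, 0.1653]
ee_rot: [-0.0, 0.65, 0.76, -0.001]
force: [-0.2, 0.5, -0.3]
width: 0.0285
finger_force: 59.4
```

Request:
apply_moves:
  series:
    - {"linear": [0,0,0.02],"rot": [0,0,0],"gripper": 0.0}
    - {"linear": [0,0,0.02],"rot": [0,0,0],"gripper": 0.0}
    - {"linear": [0,0,0.01],"rot": [0,0,0],"gripper": 0.0}
    - {"linear": [0,0,0.0],"rot": [0,0,0],"gripper": 0.0}
    - {"linear": [0,0,0.0],"rot": [0,0,0],"gripper": 0.0}

```text
clock: 13.95
eef_pos: [0.4794, 0.2975, 0.117]
ee_rot: [0.0, 0.65, 0.76, 0.001]
force: [0.2, -0.3, -0.1]
width: 0.0286
finger_force: 59.4
```

```bash
python3 g.py .4785 .2968 .101 8.9
```

```text
t 13.95 pos [0.4794 0.2975 0.117 ] w 0.028581164137026528 F [ 0.1948 -0.2671 -0.0622] ff 59.39026962965727 q [-0.88    0.588   0.3294  2.0841 -0.3674  0.523  -0.1265]
[ 0.0562 -0.0281 -0.0337] [-0.0006 -0.001   0.016 ]
```

Request:
apply_moves:
  series:
    - {"linear": [0,0,0.009],"rot": [0,0,0],"gripper": 0.0}
    - {"linear": [0,0,0.0065],"rot": [0,0,0],"gripper": 0.0}
    - {"linear": [0,0,0.0],"rot": [0,0,0],"gripper": 0.0}
    - {"linear": [0,0,0],"rot": [0,0,0],"gripper": 0.0}

```text
clock: 14.35
eef_pos: [0.4789, 0.2974, 0.1004]
ee_rot: [0.0, 0.65, 0.76, 0.0]
force: [-0.3, -0.5, -0.1]
width: 0.0288
finger_force: 59.5
```

Request:
apply_moves:
  series:
    - {"linear": [0,0,0],"rot": [0,0,0],"gripper": 0.04}
    - {"linear": [0,0,0],"rot": [0,0,0],"gripper": 0.06}
    - {"linear": [0,0,0],"rot": [0,0,0],"gripper": 0.0854}
    - {"linear": [0,0,0],"rot": [0,0,0],"gripper": 0.0854}
    - {"linear": [0,0,0],"rot": [0,0,0],"gripper": 0.0854}
    - {"linear": [0,0,-0.03],"rot": [0,0,0],"gripper": 0.0854}
    - {"linear": [0,0,-0.04],"rot": [0,0,0],"gripper": 0.0854}
    - {"linear": [0,0,-0.05],"rot": [0,0,0],"gripper": 0.0854}

```text
clock: 15.15
eef_pos: [0.4779, 0.2968, 0.2206]
ee_rot: [-0.0, 0.65, 0.76, -0.002]
force: [0.7, 1.2, 0.0]
width: 0.0852
finger_force: 0.0
```

```bash
python3 g.py .551 .0366 .222 -5.8
```

```text
t 15.15 pos [0.4779 0.2968 0.2206] w 0.0852195505641196 F [0.6567 1.1712 0.042 ] ff 0.0 q [-0.9664  0.4473  0.4391  2.0037 -0.272   0.7502 -0.2091]
[-0.1368  0.1309 14.6726] [-0.2515  0.099  -0.0014]
```

Request:
apply_moves:
  series:
    - {"linear": [0,0,0],"rot": [0,0,7.35],"gripper": 0.0854}
    - {"linear": [0,0,0],"rot": [0,0,7.35],"gripper": 0.0854}
    - {"linear": [-0.0419,0.0165,0],"rot": [0,0,0],"gripper": 0.0854}
    - {"linear": [-0.0419,0.0165,0],"rot": [0,0,0],"gripper": 0.0854}
    - {"linear": [-0.0419,0.0165,0],"rot": [0,0,0],"gripper": 0.0854}
    - {"linear": [-0.0419,0.0165,0],"rot": [0,0,0],"gripper": 0.0854}
    - {"linear": [-0.0419,0.0165,0],"rot": [0,0,0],"gripper": 0.0854}
    - {"linear": [-0.0419,0.0165,0],"rot": [0,0,0],"gripper": 0.0854}

```text
clock: 15.95
eef_pos: [0.5519, 0.0355, 0.2206]
ee_rot: [0.0, 0.742, 0.67, 0.0]
force: [1.2, -0.3, -0.9]
width: 0.0853
finger_force: 0.0
```

Request:
apply_moves:
  series:
    - {"linear": [0,0,0],"rot": [0,0,0],"gripper": 0.0854}
    - {"linear": [0,0,0],"rot": [0,0,0],"gripper": 0.0854}
    - {"linear": [0,0,0],"rot": [0,0,0],"gripper": 0.0854}

```text
clock: 16.25
eef_pos: [0.5515, 0.0383, 0.2204]
ee_rot: [-0.0, 0.742, 0.671, 0.0]
force: [-0.4, 0.1, 0.3]
width: 0.0855
finger_force: 0.0
```

```bash
python3 shot.py w6; python3 g.py .551 .0366 .083 -5.8
```

```text
t 16.3 pos [0.5514 0.0387 0.2203] w 0.08493862841842785 F [ 0.4965 -0.6499  0.0341] ff 0.0 q [-0.5275  0.4444  0.5026  2.0294 -0.3122  0.742   0.0673]
[-0.0284 -0.0247  0.0957] [-0.0022 -0.0002  0.1373]
```

View pics/w6.png

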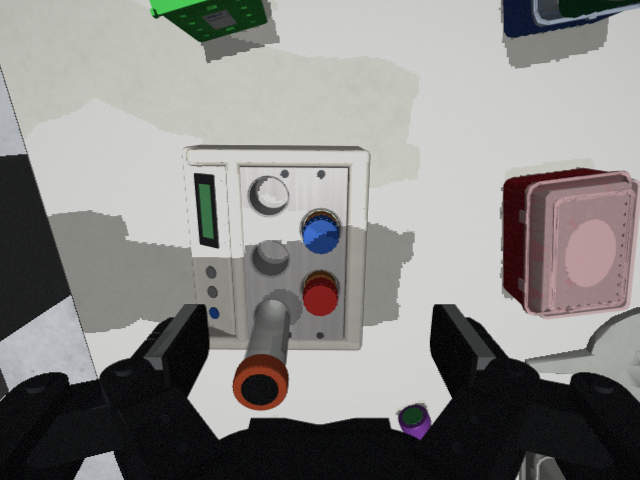

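The empty wells are at (268,195) and (270,257); the blue cap top is at about (321,235), red at (321,296).

```bash
python3 - <<'E'
from h import *
import cv2
np.set_printoptions(precision=4,suppress=True)
c=np.load('w6.npz')
print('wellG',unproj(c,268.5,195,.08),'wellW',unproj(c,270.5,257,.08))
h=cv2.cvtColor(c['p'],cv2.COLOR_RGB2HSV)
for n,(u,v),m in[('blue',(321,235),(h[...,0]>100)&(h[...,0]<130)&(h[...,1]>120)),('red',(321,296),((h[...,0]<4)|(h[...,0]>175))&(h[...,1]>120))]:
    d=c['d'];vv,uu=np.nonzero(m&(d>0));k=np.hypot(uu-u,vv-v)<28;uu,vv=uu[k],vv[k];z=d[vv,uu]
    X=(np.stack([(uu-c['cx'])/c['fx']*z,(vv-c['cy'])/c['fy']*z,z],1)-c['t'])@c['R']
    T=X[X[:,2]>np.percentile(X[:,2],90)-.002];print(n,len(T),'top z',np.median(T[:,2]),'mid',(T.min(0)+T.max(0))/2,T.mean(0),T.max(0)-T.min(0))
E
```

```text
wellG [0.5157 0.0664 0.08  ] wellW [0.5104 0.0173 0.08  ]
blue 904 top z 0.10252190483893414 mid [0.5522 0.0366 0.1029] [0.5521 0.0366 0.1025] [0.0249 0.0256 0.0032]
red 793 top z 0.10257676241129628 mid [ 0.5469 -0.0132  0.1029] [ 0.5468 -0.0129  0.1026] [0.0252 0.0254 0.0033]
```

Request:
apply_moves:
  series:
    - {"linear": [-0.0019,0.0007,0.035],"rot": [0,0,0.2],"gripper": 0.0854}
    - {"linear": [0,0,0.035],"rot": [0,0,0],"gripper": 0.0854}
    - {"linear": [0,0,0.03],"rot": [0,0,0],"gripper": 0.0854}
    - {"linear": [0,0,0.02],"rot": [0,0,0],"gripper": 0.07}
    - {"linear": [0,0,0.013],"rot": [0,0,0],"gripper": 0.06}
    - {"linear": [0,0,0],"rot": [0,0,0],"gripper": 0.05}
    - {"linear": [0,0,0],"rot": [0,0,0],"gripper": 0.04}

```text
clock: 17.0
eef_pos: [0.5525, 0.0358, 0.088]
ee_rot: [0.0, 0.743, 0.669, 0.0]
force: [0.0, -0.0, -0.7]
width: 0.0405
finger_force: 0.0
```

Request:
apply_moves:
  series:
    - {"linear": [0,0,0],"rot": [0,0,0],"gripper": 0.03}
    - {"linear": [0,0,0],"rot": [0,0,0],"gripper": 0.0}
    - {"linear": [0,0,0],"rot": [0,0,0],"gripper": 0.0}
    - {"linear": [0,0,0],"rot": [0,0,0],"gripper": 0.0}
    - {"linear": [0,0,0],"rot": [0,0,0],"gripper": 0.0}
    - {"linear": [0,0,0],"rot": [0,0,0],"gripper": 0.0}

```text
clock: 17.6
eef_pos: [0.5529, 0.0355, 0.0888]
ee_rot: [0.0, 0.743, 0.669, 0.001]
force: [-0.7, 0.6, 4.1]
width: 0.0239
finger_force: 58.6
```

Request:
apply_moves:
  series:
    - {"linear": [0,0,-0.01],"rot": [0,0,0],"gripper": 0.0}
    - {"linear": [0,0,-0.02],"rot": [0,0,0],"gripper": 0.0}
    - {"linear": [0,0,-0.03],"rot": [0,0,0],"gripper": 0.0}
    - {"linear": [0,0,-0.04],"rot": [0,0,0],"gripper": 0.0}
    - {"linear": [0,0,-0.04],"rot": [0,0,0],"gripper": 0.0}
    - {"linear": [0,0,-0.02],"rot": [0,0,0],"gripper": 0.0}
    - {"linear": [0,0,0],"rot": [0,0,0],"gripper": 0.0}

```text
clock: 18.3
eef_pos: [0.5536, 0.0352, 0.2514]
ee_rot: [0.001, 0.743, 0.669, 0.003]
force: [0.2, 0.5, -0.7]
width: 0.0241
finger_force: 58.9
```

```bash
python3 g.py .43 -.19 .249 26.7
```

```text
t 18.3 pos [0.5536 0.0352 0.2514] w 0.024061909136741787 F [ 0.2164  0.5373 -0.7411] ff 58.946873985696584 q [-0.5533  0.4073  0.5421  1.9981 -0.2896  0.8044  0.0491]
[  0.3667  -0.03   -32.7268] [-0.1456 -0.2116  0.0024]
```

Request:
apply_moves:
  series:
    - {"linear": [0,0,0],"rot": [0,0,-8.1],"gripper": 0.0}
    - {"linear": [0,0,0],"rot": [0,0,-8.1],"gripper": 0.0}
    - {"linear": [0,0,0],"rot": [0,0,-8.1],"gripper": 0.0}
    - {"linear": [0,0,0],"rot": [0,0,-8.1],"gripper": 0.0}
    - {"linear": [-0.0243,-0.0353,0],"rot": [0,0,0],"gripper": 0.0}
    - {"linear": [-0.0243,-0.0353,0],"rot": [0,0,0],"gripper": 0.0}
    - {"linear": [-0.0243,-0.0353,0],"rot": [0,0,0],"gripper": 0.0}
    - {"linear": [-0.0243,-0.0353,0],"rot": [0,0,0],"gripper": 0.0}

```text
clock: 19.1
eef_pos: [0.4674, -0.1156, 0.2472]
ee_rot: [-0.0, 0.527, 0.85, -0.0]
force: [0.1, -0.5, -0.5]
width: 0.0241
finger_force: 59.0
```

Request:
apply_moves:
  series:
    - {"linear": [-0.0243,-0.0353,0],"rot": [0,0,0],"gripper": 0.0}
    - {"linear": [-0.0243,-0.0353,0],"rot": [0,0,0],"gripper": 0.0}
    - {"linear": [0,0,0],"rot": [0,0,0],"gripper": 0.0}
    - {"linear": [0,0,0],"rot": [0,0,0],"gripper": 0.0}
    - {"linear": [0,0,0],"rot": [0,0,0],"gripper": 0.0}

```text
clock: 19.6
eef_pos: [0.4276, -0.1885, 0.2473]
ee_rot: [-0.0, 0.527, 0.85, 0.0]
force: [-0.1, 0.0, -0.6]
width: 0.0238
finger_force: 59.0
```

```bash
python3 shot.py w7; python3 g.py .447 -.2555 .12 26.7
```

```text
t 19.65 pos [ 0.4278 -0.1883  0.2473] w 0.023480238441043154 F [-0.0113  0.361   0.4794] ff 59.02133210096508 q [-0.0383  0.2858  0.4248  2.171  -0.1781  0.7173  0.9683]
[-0.0018 -0.0255 -0.2096] [-0.0687 -0.0131  0.1273]
```

View pics/w7.png

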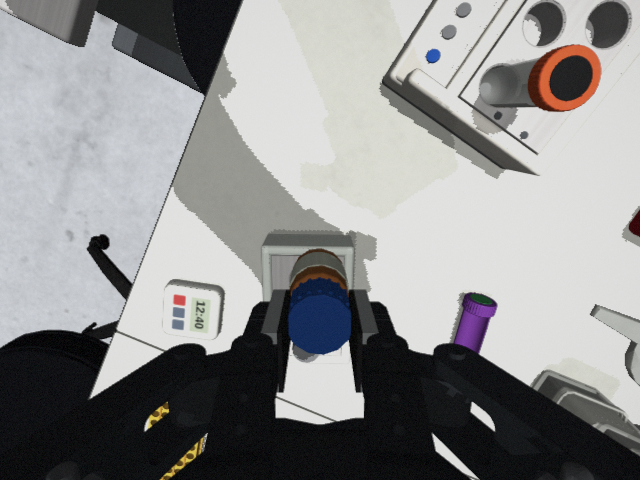

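The cooler's near rim is at about row 246, columns 265–356; the held vial hides the well. I'll cross-check the well from the rim and the earlier pictures.

```bash
python3 - <<'E'
from h import *
import cv2
np.set_printoptions(precision=4,suppress=True)
c=np.load('w7.npz')
d=c['d'];v,u=np.nonzero(d>0)
z=d[v,u];X=(np.stack([(u-c['cx'])/c['fx']*z,(v-c['cy'])/c['fy']*z,z],1)-c['t'])@c['R']
def rect(X,n):
    m=(np.abs(X[:,2]-.046)<.004)&(np.hypot(X[:,0]-.46,X[:,1]+.28)<.11);P=X[m];
    a=np.radians(26.7);L=(P[:,:2]-[.46,-.2824])@np.array([[np.cos(a),-np.sin(a)],[np.sin(a),np.cos(a)]])
    print(n,m.sum(),'z',np.median(P[:,2]),'local x',np.percentile(L[:,0],[.5,99.5]),'y',np.percentile(L[:,1],[.5,99.5]),'area rect',cv2.minAreaRect((P[:,:2]*1000).astype(np.float32)))
    return P
rect(X,'w7')
for n in('top0','side0','w2'):
    c=np.load(n+'.npz');d=c['d'];v,u=np.nonzero(d>0);z=d[v,u]
    X=(np.stack([(u-c['cx'])/c['fx']*z,(v-c['cy'])/c['fy']*z,z],1)-c['t'])@c['R'];rect(X,n)
E
```

```text
w7 2761 z 0.044939692092470944 local x [-0.0435  0.0456] y [-0.0653  0.064 ] area rect ((460.53826904296875, -282.88531494140625), (89.94949340820312, 129.81069946289062), 25.517850875854492)
top0 1361 z 0.04497666867547371 local x [-0.0446  0.0449] y [-0.0637  0.065 ] area rect ((459.90484619140625, -281.57708740234375), (89.7879409790039, 130.15625), 25.76805877685547)
side0 704 z 0.04409839845578335 local x [-0.0446  0.0452] y [-0.0624  0.0691] area rect ((458.61566162109375, -279.21026611328125), (90.5486831665039, 134.12884521484375), 26.466564178466797)
w2 2836 z 0.04483436174394169 local x [-0.0419  0.0461] y [-0.0334  0.064 ] area rect ((455.00897216796875, -269.4779052734375), (90.1172103881836, 101.87986755371094), 25.527145385742188)
```

Cooler top rectangle measures 90×130 mm at (0.4602,-0.2822), yaw 25.6°, so the well is at (0.447,-0.255). I'll move over it and lower.

Request:
apply_moves:
  series:
    - {"linear": [-0.0346,-0.0063,0],"rot": [0,0,0],"gripper": 0.0}
    - {"linear": [-0.0346,-0.0064,0],"rot": [0,0,0],"gripper": 0.0}
    - {"linear": [0,0,0.04],"rot": [0,0,0],"gripper": 0.0}
    - {"linear": [0,0,0.04],"rot": [0,0,0],"gripper": 0.0}
    - {"linear": [0,0,0.03],"rot": [0,0,0],"gripper": 0.0}
    - {"linear": [0,0,0.02],"rot": [0,0,0],"gripper": 0.0}
    - {"linear": [0,0,0],"rot": [0,0,0],"gripper": 0.0}
    - {"linear": [0,0,0],"rot": [0,0,0],"gripper": 0.0}

```text
clock: 20.45
eef_pos: [0.4471, -0.2564, 0.1175]
ee_rot: [-0.0, 0.527, 0.85, -0.0]
force: [0.3, 0.1, -0.7]
width: 0.0239
finger_force: 59.0
```

```bash
python3 - <<'E'
from axis import *
import cv2
s=get_state();t=s['eef_pos']
c=get_calibration('wrist');p,d=read_camera('wrist');h=cv2.cvtColor(p,cv2.COLOR_RGB2HSV)
m=(h[...,0]>100)&(h[...,0]<130)&(h[...,1]>120)&(d>0);v,u=np.nonzero(m);z=d[v,u]
X=(np.stack([(u-c['cx'])/c['fx']*z,(v-c['cy'])/c['fy']*z,z],1)-c['t'])@c['R'];X=X[np.hypot(X[:,0]-t[0],X[:,1]-t[1])<.03]
top=np.median(X[X[:,2]>np.percentile(X[:,2],60)][:,2]);T=X[np.abs(X[:,2]-top)<.002];print('cap top',top,'mid',(T.min(0)+T.max(0))/2,T.max(0)-T.min(0),'tcp',t)
S=cloud('side');S=S[(np.hypot(S[:,0]-t[0],S[:,1]-t[1])<.025)&(S[:,2]>t[2]-.040)&(S[:,2]<t[2]-.008)]
f=lambda q:np.hypot(S[:,0]-q[0],S[:,1]-q[1])-.0135
r=least_squares(f,t[:2],loss='soft_l1',f_scale=.001);print('body',len(S),r.x,np.sqrt(np.mean(r.fun**2)))
E
python3 g.py .4472 -.2558 .062 26.7
```

```text
cap top 0.13178657380691033 mid [ 0.4414 -0.2558  0.1317] [0.0362 0.026  0.0037] tcp [ 0.4471 -0.2564  0.1175]
body 143 [ 0.4452 -0.2551] 0.0016838141852516288
t 20.55 pos [ 0.4476 -0.257   0.1185] w 0.023871193518620607 F [-0.0738  0.7541  0.1788] ff 59.02694112388417 q [ 0.2038  0.5405  0.297   2.1887 -0.3505  0.4545  1.239 ]
[ 0.0625  0.0703 -0.2634] [0.0012 0.0002 0.0565]
```

Request:
apply_moves:
  series:
    - {"linear": [0.0007,0.0002,0.015],"rot": [0,0,0],"gripper": 0.0}
    - {"linear": [0,0,0.015],"rot": [0,0,0],"gripper": 0.0}
    - {"linear": [0,0,0],"rot": [0,0,0],"gripper": 0.0}
    - {"linear": [0,0,0],"rot": [0,0,0],"gripper": 0.0}

```text
clock: 20.95
eef_pos: [0.4469, -0.2565, 0.0884]
ee_rot: [0.0, 0.527, 0.85, 0.0]
force: [0.4, -0.4, -0.1]
width: 0.0236
finger_force: 59.0
```

Request:
apply_moves:
  series:
    - {"linear": [0,0,0.015],"rot": [0,0,0],"gripper": 0.0}
    - {"linear": [0,0,0.009],"rot": [0,0,0],"gripper": 0.0}
    - {"linear": [0,0,0],"rot": [0,0,0],"gripper": 0.0}
    - {"linear": [0,0,0],"rot": [0,0,0],"gripper": 0.0}

```text
clock: 21.35
eef_pos: [0.4466, -0.2564, 0.0639]
ee_rot: [0.0, 0.527, 0.85, 0.0]
force: [0.4, -0.0, -0.7]
width: 0.0238
finger_force: 59.0
```

```bash
python3 g.py .4472 -.2558 .062 26.7
```

```text
t 21.35 pos [ 0.4466 -0.2564  0.0639] w 0.023809513172287317 F [ 0.3917 -0.0425 -0.7463] ff 59.026990144047886 q [ 0.2634  0.6311  0.2152  2.218  -0.402   0.3279  1.2811]
[ 0.0063  0.0038 -0.3261] [0.0003 0.0008 0.0019]
```

Request:
apply_moves:
  series:
    - {"linear": [0,0,0.002],"rot": [0,0,0],"gripper": 0.0}
    - {"linear": [0,0,0],"rot": [0,0,0],"gripper": 0.0}
    - {"linear": [0,0,0],"rot": [0,0,0],"gripper": 0.0}

```text
clock: 21.65
eef_pos: [0.4468, -0.2565, 0.0619]
ee_rot: [0.0, 0.527, 0.85, 0.0]
force: [-0.5, -0.3, 3.7]
width: 0.0236
finger_force: 59.3
```

Request:
apply_moves:
  series:
    - {"linear": [0,0,0],"rot": [0,0,0],"gripper": 0.035}
    - {"linear": [0,0,0],"rot": [0,0,0],"gripper": 0.045}
    - {"linear": [0,0,0],"rot": [0,0,0],"gripper": 0.06}
    - {"linear": [0,0,0],"rot": [0,0,0],"gripper": 0.07}
    - {"linear": [0,0,-0.03],"rot": [0,0,0],"gripper": 0.0854}
    - {"linear": [0,0,-0.05],"rot": [0,0,0],"gripper": 0.0854}
    - {"linear": [0,0,-0.05],"rot": [0,0,0],"gripper": 0.0854}
    - {"linear": [0,0,-0.05],"rot": [0,0,0],"gripper": 0.0854}

```text
clock: 22.45
eef_pos: [0.4459, -0.2563, 0.2432]
ee_rot: [-0.0, 0.527, 0.85, -0.0]
force: [1.8, 0.1, 0.1]
width: 0.0854
finger_force: 0.0
```

Request:
apply_moves:
  series:
    - {"linear": [0,0,0],"rot": [0,0,0],"gripper": 0.0854}
    - {"linear": [0,0,0],"rot": [0,0,0],"gripper": 0.0854}

```text
clock: 22.65
eef_pos: [0.447, -0.2562, 0.2425]
ee_rot: [0.001, 0.527, 0.85, 0.001]
force: [-0.6, 0.6, -1.2]
width: 0.0853
finger_force: 0.0
```

```bash
python3 shot.py w8;python3 - <<'E'
import cv2
p=cv2.imread('pics/w8.png');cv2.imwrite('pics/w8c.png',cv2.resize(p[180:400,200:440],None,fx=2,fy=2))
from h import *
np.set_printoptions(precision=4,suppress=True)
c=np.load('w8.npz');h=cv2.cvtColor(c['p'],cv2.COLOR_RGB2HSV);d=c['d']
v,u=np.nonzero((h[...,0]>100)&(h[...,0]<130)&(h[...,1]>120)&(d>0));z=d[v,u]
X=(np.stack([(u-c['cx'])/c['fx']*z,(v-c['cy'])/c['fy']*z,z],1)-c['t'])@c['R'];X=X[np.hypot(X[:,0]-.447,X[:,1]+.256)<.03]
top=np.percentile(X[:,2],[50,80,97]);T=X[X[:,2]>top[2]-.002];print(top,len(T),(T.min(0)+T.max(0))/2,T.max(0)-T.min(0))
E
python3 g.py .489 .2195 .25 8.9
```

```text
[0.3194 0.3297 0.3374] 122 [ 0.4398 -0.2399  0.3373] [0.0432 0.0219 0.0038]
t 22.7 pos [ 0.4463 -0.2558  0.2413] w 0.08548614521007888 F [ 0.4126  0.5935 -0.4632] ff 0.0 q [ 0.0768  0.3585  0.4486  2.0852 -0.2273  0.7439  1.1299]
[ 0.016  -0.0217 17.5183] [ 0.463   0.1157 -0.0087]
```

View pics/w8c.png

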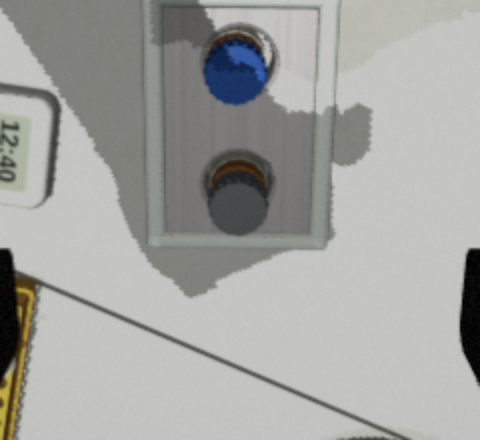

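The blue vial is standing in the free well (crop 235,70), beside the grey one. Now back to the rack for the white tube.

Request:
apply_moves:
  series:
    - {"linear": [0,0,0],"rot": [0,0,5.84],"gripper": 0.0854}
    - {"linear": [0,0,0],"rot": [0,0,5.84],"gripper": 0.0854}
    - {"linear": [0,0,0],"rot": [0,0,5.84],"gripper": 0.0854}
    - {"linear": [0.0463,0.0116,0],"rot": [0,0,0],"gripper": 0.0854}
    - {"linear": [0.0463,0.0116,0],"rot": [0,0,0],"gripper": 0.0854}
    - {"linear": [0.0463,0.0116,0],"rot": [0,0,0],"gripper": 0.0854}
    - {"linear": [0.0463,0.0116,0],"rot": [0,0,0],"gripper": 0.0854}
    - {"linear": [0.0463,0.0116,0],"rot": [0,0,0],"gripper": 0.0854}

```text
clock: 23.5
eef_pos: [0.4671, -0.0169, 0.2399]
ee_rot: [-0.001, 0.651, 0.759, -0.001]
force: [0.9, -0.3, -0.3]
width: 0.0854
finger_force: 0.0
```

Request:
apply_moves:
  series:
    - {"linear": [0.0463,0.0116,0],"rot": [0,0,0],"gripper": 0.0854}
    - {"linear": [0.0463,0.0116,0],"rot": [0,0,0],"gripper": 0.0854}
    - {"linear": [0.0463,0.0116,0],"rot": [0,0,0],"gripper": 0.0854}
    - {"linear": [0.0463,0.0116,0],"rot": [0,0,0],"gripper": 0.0854}
    - {"linear": [0.0463,0.0116,0],"rot": [0,0,0],"gripper": 0.0854}
    - {"linear": [0,0,0],"rot": [0,0,0],"gripper": 0.0854}
    - {"linear": [0,0,0],"rot": [0,0,0],"gripper": 0.0854}
    - {"linear": [0,0,0],"rot": [0,0,0],"gripper": 0.0854}

```text
clock: 24.3
eef_pos: [0.4892, 0.2174, 0.2403]
ee_rot: [-0.0, 0.651, 0.759, -0.001]
force: [0.0, -0.9, -0.8]
width: 0.0856
finger_force: 0.0
```

```bash
cat > caps.py <<'E'
from axis import *
import cv2
# centres of cap tops near given points: wrist depth, points within 3 mm of the top
c=get_calibration('wrist');p,d=read_camera('wrist');s=get_state();v,u=np.nonzero(d>0);z=d[v,u]
X=(np.stack([(u-c['cx'])/c['fx']*z,(v-c['cy'])/c['fy']*z,z],1)-c['t'])@c['R']
cv2.imwrite('pics/'+sys.argv[1]+'.png',p[:,:,::-1]) if (sys:=__import__('sys')) else 0
zt=float(sys.argv[2])
for a in sys.argv[3:]:
    x,y=map(float,a.split(','));P=X[(np.hypot(X[:,0]-x,X[:,1]-y)<.024)&(np.abs(X[:,2]-zt)<.006)]
    P=P[np.abs(P[:,2]-np.median(P[:,2]))<.003];(cx,cy),r=cv2.minEnclosingCircle((P[:,:2]*1000).astype(np.float32))
    A=np.c_[P[:,:2],np.ones(len(P))];n=np.linalg.lstsq(A,P[:,2],rcond=None)[0]
    print(a,len(P),'z',np.median(P[:,2]),'centre',cx/1e3,cy/1e3,'r',r,'mean',P.mean(0)[:2],'tilt',n[:2])
E
python3 caps.py w9 .12 .489,.2195 .478,.297; python3 g.py .490 .2195 .101 8.9
```

```text
.489,.2195 1653 z 0.11939602169665425 centre 0.49199945068359374 0.21909288024902343 r 17.106813430786133 mean [0.492  0.2198] tilt [-0.0409  0.0125]
.478,.297 2126 z 0.11933069148806827 centre 0.479318603515625 0.30052188110351563 r 21.206430435180664 mean [0.4805 0.2969] tilt [-0.0503 -0.0031]
t 24.35 pos [0.4895 0.2172 0.2407] w 0.08534556876175452 F [0.2446 0.4376 0.0371] ff 0.0 q [-0.8831  0.3931  0.4948  2.043  -0.2639  0.7681 -0.076 ]
[-0.0938  0.0679 -0.1663] [0.0022 0.0009 0.1397]
```

Request:
apply_moves:
  series:
    - {"linear": [0.0022,0.0013,0.04],"rot": [0,0,0],"gripper": 0.0854}
    - {"linear": [0,0,0.04],"rot": [0,0,0],"gripper": 0.0854}
    - {"linear": [0,0,0.04],"rot": [0,0,0],"gripper": 0.0854}
    - {"linear": [0,0,0.0195],"rot": [0,0,0],"gripper": 0.0854}
    - {"linear": [0,0,0],"rot": [0,0,0],"gripper": 0.06}
    - {"linear": [0,0,0],"rot": [0,0,0],"gripper": 0.05}
    - {"linear": [0,0,0],"rot": [0,0,0],"gripper": 0.045}

```text
clock: 25.05
eef_pos: [0.4916, 0.221, 0.1033]
ee_rot: [0.0, 0.651, 0.759, 0.001]
force: [0.5, -0.7, 0.5]
width: 0.0459
finger_force: 0.0
```

Request:
apply_moves:
  series:
    - {"linear": [0,0,0],"rot": [0,0,0],"gripper": 0.0}
    - {"linear": [0,0,0],"rot": [0,0,0],"gripper": 0.0}
    - {"linear": [0,0,0],"rot": [0,0,0],"gripper": 0.0}
    - {"linear": [0,0,0],"rot": [0,0,0],"gripper": 0.0}
    - {"linear": [0,0,0],"rot": [0,0,0],"gripper": 0.0}

```text
clock: 25.55
eef_pos: [0.4914, 0.2217, 0.1035]
ee_rot: [0.0, 0.65, 0.76, 0.001]
force: [-1.3, -0.5, 8.3]
width: 0.0281
finger_force: 58.6
```

Request:
apply_moves:
  series:
    - {"linear": [0,0,-0.02],"rot": [0,0,0],"gripper": 0.0}
    - {"linear": [0,0,-0.03],"rot": [0,0,0],"gripper": 0.0}
    - {"linear": [0,0,-0.04],"rot": [0,0,0],"gripper": 0.0}
    - {"linear": [0,0,-0.04],"rot": [0,0,0],"gripper": 0.0}
    - {"linear": [0,0,-0.04],"rot": [0,0,0],"gripper": 0.0}
    - {"linear": [0,0,-0.015],"rot": [0,0,0],"gripper": 0.0}
    - {"linear": [0,0,0],"rot": [0,0,0],"gripper": 0.0}
    - {"linear": [0,0,0],"rot": [0,0,0],"gripper": 0.0}

```text
clock: 26.35
eef_pos: [0.4903, 0.2215, 0.2871]
ee_rot: [-0.0, 0.65, 0.76, 0.0]
force: [-1.0, 0.8, -0.1]
width: 0.0283
finger_force: 59.7
```

```bash
python3 axis.py; python3 g.py .5118 .0125 .287 -5.9
```

```text
722 offset at TCP [-0.0009 -0.0016] slope [ 0.045 -0.009] tip offset [-0.0053 -0.0007] rms 0.000991289540375981
t 26.4 pos [0.4901 0.2214 0.2864] w 0.028286682273549198 F [ 0.6783  0.0546 -0.7672] ff 59.68171154963784 q [-0.9308  0.3414  0.5409  1.9872 -0.2273  0.8724 -0.1128]
[-0.0457  0.005  14.7902] [-0.2055  0.0431 -0.0006]
```

Request:
apply_moves:
  series:
    - {"linear": [0,0,0],"rot": [0,0,7.4],"gripper": 0.0}
    - {"linear": [0,0,0],"rot": [0,0,7.4],"gripper": 0.0}
    - {"linear": [-0.0411,0.0086,0],"rot": [0,0,0],"gripper": 0.0}
    - {"linear": [-0.0411,0.0086,0],"rot": [0,0,0],"gripper": 0.0}
    - {"linear": [-0.0411,0.0086,0],"rot": [0,0,0],"gripper": 0.0}
    - {"linear": [-0.0411,0.0086,0],"rot": [0,0,0],"gripper": 0.0}
    - {"linear": [-0.0411,0.0086,0],"rot": [0,0,0],"gripper": 0.0}
    - {"linear": [0,0,0],"rot": [0,0,0],"gripper": 0.0}

```text
clock: 27.2
eef_pos: [0.5117, 0.0064, 0.2863]
ee_rot: [0.001, 0.746, 0.666, -0.001]
force: [-0.3, 0.2, -0.1]
width: 0.0285
finger_force: 59.7
```

Request:
apply_moves:
  series:
    - {"linear": [0,0,0],"rot": [0,0,0],"gripper": 0.0}
    - {"linear": [0,0,0.02],"rot": [-1.2,0,0],"gripper": 0.0}
    - {"linear": [0,0,0.02],"rot": [0,0,0],"gripper": 0.0}
    - {"linear": [0,0,0],"rot": [0,0,0],"gripper": 0.0}
    - {"linear": [0,0,0],"rot": [0,0,0],"gripper": 0.0}

```text
clock: 27.7
eef_pos: [0.5125, 0.0135, 0.2467]
ee_rot: [0.007, 0.742, 0.67, 0.006]
force: [0.0, -0.4, 0.1]
width: 0.0287
finger_force: 59.7
```

```bash
cat > ax2.py <<'E'
from axis import *
import sys
# mean tube axis over several side pictures; OFF = TCP to tip distance
OFF=float(sys.argv[1]);N=4;rs=[];ts=[]
for i in range(N):
    t=get_state()['eef_pos'];X=cloud('side');ts.append(t)
    X=X[(np.abs(X[:,0]-t[0])<.025)&(np.abs(X[:,1]-t[1])<.025)];tip=t[2]-OFF
    X=X[(X[:,2]>tip+.022)&(X[:,2]<tip+.085)]
    f=lambda q:np.hypot(X[:,0]-q[0]-q[2]*(X[:,2]-tip),X[:,1]-q[1]-q[3]*(X[:,2]-tip))-.0145
    rs.append(least_squares(f,[t[0],t[1],0,0],loss='soft_l1',f_scale=.001).x)
rs=np.array(rs);print('tip',rs.mean(0)[:2],'slope',rs.mean(0)[2:],'std',rs.std(0),'tcp',np.mean(ts,0))
E
python3 ax2.py .0995; python3 g.py
```

```text
tip [0.5096 0.0137] slope [ 0.016  -0.0238] std [0.0005 0.0003 0.0037 0.002 ] tcp [0.5129 0.0132 0.2473]
t 27.9 pos [0.5132 0.0128 0.2477] w 0.02818365137051308 F [ 0.4907  0.2525 -0.5168] ff 59.67751024989411 q [-0.5928  0.3622  0.614   2.101  -0.304   0.7411  0.1097]
```

Request:
apply_moves:
  series:
    - {"linear": [0.0013,-0.0016,0.02],"rot": [0,0,0],"gripper": 0.0}
    - {"linear": [0,-0.0004,0.02],"rot": [0,0,0],"gripper": 0.0}
    - {"linear": [0,-0.0003,0.015],"rot": [0,0,0],"gripper": 0.0}
    - {"linear": [0,0,0],"rot": [0,0,0],"gripper": 0.0}
    - {"linear": [0,0,0],"rot": [0,0,0],"gripper": 0.0}

```text
clock: 28.4
eef_pos: [0.512, 0.0138, 0.1925]
ee_rot: [0.008, 0.743, 0.669, 0.007]
force: [0.7, 0.7, -0.3]
width: 0.0283
finger_force: 59.7
```

```bash
python3 ax2.py .0995; python3 shot.py w10; python3 g.py
```

```text
tip [0.5087 0.0144] slope [ 0.0199 -0.0214] std [0.0003 0.0003 0.0033 0.005 ] tcp [0.5122 0.0138 0.1928]
t 28.65 pos [0.5121 0.014  0.1927] w 0.028285647142285156 F [ 0.0244 -0.2435 -0.6888] ff 59.673741082660854 q [-0.5321  0.4385  0.5457  2.1595 -0.3879  0.614   0.1843]
```

View pics/w10.png

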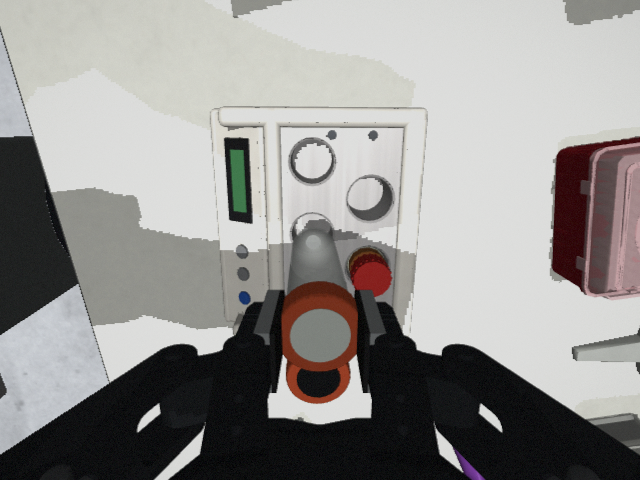

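The tube hangs over the middle well (arc at 312,220), tube end (316,240). I'll insert gently.

Request:
apply_moves:
  series:
    - {"linear": [0.0005,-0.0002,0.01],"rot": [0,0,0],"gripper": 0.0}
    - {"linear": [0,-0.0002,0.01],"rot": [0,0,0],"gripper": 0.0}
    - {"linear": [0,0,0.004],"rot": [0,0,0],"gripper": 0.0}
    - {"linear": [0,0,0],"rot": [0,0,0],"gripper": 0.0}

```text
clock: 29.05
eef_pos: [0.5113, 0.0142, 0.167]
ee_rot: [0.007, 0.743, 0.669, 0.006]
force: [-0.3, -0.0, 0.3]
width: 0.0284
finger_force: 59.7
```

Tip is about 12 mm in, free.

Request:
apply_moves:
  series:
    - {"linear": [0,-0.0001,0.004],"rot": [0,0,0],"gripper": 0.0}
    - {"linear": [0,-0.0001,0.004],"rot": [0,0,0],"gripper": 0.0}
    - {"linear": [0,0,0.0],"rot": [0,0,0],"gripper": 0.0}
    - {"linear": [0,0,0],"rot": [0,0,0],"gripper": 0.0}

```text
clock: 29.45
eef_pos: [0.5118, 0.0143, 0.1599]
ee_rot: [0.008, 0.743, 0.669, 0.007]
force: [-0.3, -0.0, -1.1]
width: 0.0282
finger_force: 59.7
```

```bash
python3 g.py
```

```text
t 29.45 pos [0.5118 0.0143 0.1599] w 0.028226769539544276 F [-0.3286 -0.0191 -1.142 ] ff 59.680538572138175 q [-0.4898  0.487   0.4934  2.1871 -0.4391  0.5399  0.2284]
```

Request:
apply_moves:
  series:
    - {"linear": [0,-0.0001,0.004],"rot": [0,0,0],"gripper": 0.0}
    - {"linear": [0,-0.0001,0.004],"rot": [0,0,0],"gripper": 0.0}
    - {"linear": [0,0,0.001],"rot": [0,0,0],"gripper": 0.0}
    - {"linear": [0,0,0],"rot": [0,0,0],"gripper": 0.0}

```text
clock: 29.85
eef_pos: [0.5118, 0.0144, 0.1508]
ee_rot: [0.008, 0.743, 0.669, 0.007]
force: [0.3, 0.7, -0.7]
width: 0.0285
finger_force: 59.7
```

Request:
apply_moves:
  series:
    - {"linear": [0,0,0.001],"rot": [0,0,0],"gripper": 0.0}
    - {"linear": [0,0,0],"rot": [0,0,0],"gripper": 0.0}
    - {"linear": [0,0,0],"rot": [0,0,0],"gripper": 0.0}

```text
clock: 30.15
eef_pos: [0.5121, 0.0143, 0.1505]
ee_rot: [0.008, 0.743, 0.669, 0.007]
force: [-2.3, 0.2, 8.7]
width: 0.0285
finger_force: 60.8
```

Floor reached (8.7 N). Release, retreat and go to the green tube.

Request:
apply_moves:
  series:
    - {"linear": [0,0,0],"rot": [0,0,0],"gripper": 0.04}
    - {"linear": [0,0,0],"rot": [0,0,0],"gripper": 0.06}
    - {"linear": [0,0,0],"rot": [0,0,0],"gripper": 0.0854}
    - {"linear": [0,0,0],"rot": [0,0,0],"gripper": 0.0854}
    - {"linear": [0,0,0],"rot": [0,0,0],"gripper": 0.0854}
    - {"linear": [0,0.0005,-0.03],"rot": [0,0,0],"gripper": 0.0854}
    - {"linear": [0,0.0008,-0.04],"rot": [0,0,0],"gripper": 0.0854}
    - {"linear": [0,0.0008,-0.04],"rot": [1.2,0,0],"gripper": 0.0854}

```text
clock: 30.95
eef_pos: [0.5106, 0.0141, 0.2609]
ee_rot: [-0.0, 0.743, 0.669, -0.001]
force: [0.7, 0.2, -1.1]
width: 0.0848
finger_force: 0.0
```

Request:
apply_moves:
  series:
    - {"linear": [0,0,0],"rot": [0,0,0],"gripper": 0.0854}
    - {"linear": [0,0,0],"rot": [0,0,0],"gripper": 0.0854}
    - {"linear": [0,0,0],"rot": [0,0,0],"gripper": 0.0854}

```text
clock: 31.25
eef_pos: [0.511, 0.0146, 0.2592]
ee_rot: [-0.0, 0.743, 0.67, -0.0]
force: [0.2, 0.5, 0.4]
width: 0.0853
finger_force: 0.0
```

```bash
python3 caps.py w11 .167 .512,.0135 .5066,-.0383; python3 g.py .4795 .2965 .25 8.9
```

```text
.512,.0135 1990 z 0.16649020215746552 centre 0.5117107543945313 0.012025842666625977 r 17.215904235839844 mean [0.5117 0.0127] tilt [-0.0203  0.0274]
.5066,-.0383 1703 z 0.16624702011340878 centre 0.5065910034179687 -0.03836237716674805 r 17.444068908691406 mean [ 0.5068 -0.0373] tilt [-0.023   0.0249]
t 31.3 pos [0.5109 0.0145 0.259 ] w 0.08515706185335292 F [ 0.2054 -0.9867  0.1791] ff 0.0 q [-0.6093  0.3563  0.6347  2.0773 -0.2931  0.7967  0.0995]
[ -0.0995   0.0119 -14.8307] [0.2834 0.0126 0.009 ]
```

Request:
apply_moves:
  series:
    - {"linear": [0,0,0],"rot": [0,0,-7.4],"gripper": 0.0854}
    - {"linear": [0,0,0],"rot": [0,0,-7.4],"gripper": 0.0854}
    - {"linear": [0.0473,0.0021,0],"rot": [0,0,0],"gripper": 0.0854}
    - {"linear": [0.0473,0.0021,0],"rot": [0,0,0],"gripper": 0.0854}
    - {"linear": [0.0473,0.0021,0],"rot": [0,0,0],"gripper": 0.0854}
    - {"linear": [0.0473,0.0021,0],"rot": [0,0,0],"gripper": 0.0854}
    - {"linear": [0.0473,0.0021,0],"rot": [0,0,0],"gripper": 0.0854}
    - {"linear": [0.0473,0.0021,0],"rot": [0,0,0],"gripper": 0.0854}

```text
clock: 32.1
eef_pos: [0.4794, 0.2983, 0.2587]
ee_rot: [-0.0, 0.65, 0.76, -0.001]
force: [0.7, -0.3, 0.4]
width: 0.0856
finger_force: 0.0
```

Request:
apply_moves:
  series:
    - {"linear": [0,0,0.05],"rot": [0,0,0],"gripper": 0.0854}
    - {"linear": [0,0,0.03],"rot": [0,0,0],"gripper": 0.0854}
    - {"linear": [0,0,0.02],"rot": [0,0,0],"gripper": 0.0854}
    - {"linear": [0,0,0],"rot": [0,0,0],"gripper": 0.0854}
    - {"linear": [0,0,0],"rot": [0,0,0],"gripper": 0.0854}

```text
clock: 32.6
eef_pos: [0.4803, 0.2962, 0.1595]
ee_rot: [-0.0, 0.651, 0.759, -0.001]
force: [0.0, 0.0, -0.5]
width: 0.0856
finger_force: 0.0
```

```bash
python3 caps.py w12 .12 .4805,.297; python3 g.py .4795 .297 .1005 8.9; sleep .1; python3 g.py .4795 .297 .1005 8.9
```

```text
.4805,.297 3137 z 0.11938894861209456 centre 0.47924261474609375 0.30004574584960936 r 20.718002319335938 mean [0.4803 0.2976] tilt [-0.0456 -0.0127]
t 32.65 pos [0.4808 0.2965 0.1603] w 0.08524295092129933 F [-0.2752  0.4175  0.5727] ff 0.0 q [-0.9519  0.5366  0.4364  2.0553 -0.3772  0.6261 -0.1061]
[ 0.0037  0.0144 -0.0787] [ 0.0007 -0.0012  0.0598]
t 32.65 pos [0.4808 0.2965 0.1603] w 0.08524295092129933 F [-0.2752  0.4175  0.5727] ff 0.0 q [-0.9519  0.5366  0.4364  2.0553 -0.3772  0.6261 -0.1061]
[ 0.0037  0.0144 -0.0787] [ 0.0007 -0.0012  0.0598]
```

Request:
apply_moves:
  series:
    - {"linear": [0.0008,-0.0006,0.03],"rot": [0,0,0],"gripper": 0.0854}
    - {"linear": [0,0,0.0285],"rot": [0,0,0],"gripper": 0.0854}
    - {"linear": [0,0,0],"rot": [0,0,0],"gripper": 0.06}
    - {"linear": [0,0,0],"rot": [0,0,0],"gripper": 0.05}
    - {"linear": [0,0,0],"rot": [0,0,0],"gripper": 0.04}

```text
clock: 33.15
eef_pos: [0.4806, 0.2977, 0.1032]
ee_rot: [0.0, 0.651, 0.759, 0.001]
force: [0.3, -0.8, -0.5]
width: 0.0439
finger_force: 0.0
```

Request:
apply_moves:
  series:
    - {"linear": [0,0,0],"rot": [0,0,0],"gripper": 0.0}
    - {"linear": [0,0,0],"rot": [0,0,0],"gripper": 0.0}
    - {"linear": [0,0,0],"rot": [0,0,0],"gripper": 0.0}
    - {"linear": [0,0,0],"rot": [0,0,0],"gripper": 0.0}
    - {"linear": [0,0,0],"rot": [0,0,0],"gripper": 0.0}

```text
clock: 33.65
eef_pos: [0.4801, 0.2979, 0.1032]
ee_rot: [-0.0, 0.65, 0.76, 0.001]
force: [-1.1, -0.8, 10.0]
width: 0.0284
finger_force: 58.5
```

Request:
apply_moves:
  series:
    - {"linear": [0,0,-0.02],"rot": [0,0,0],"gripper": 0.0}
    - {"linear": [0,0,-0.03],"rot": [0,0,0],"gripper": 0.0}
    - {"linear": [0,0,-0.04],"rot": [0,0,0],"gripper": 0.0}
    - {"linear": [0,0,-0.04],"rot": [0,0,0],"gripper": 0.0}
    - {"linear": [0,0,-0.04],"rot": [0,0,0],"gripper": 0.0}
    - {"linear": [0,0,-0.015],"rot": [0,0,0],"gripper": 0.0}
    - {"linear": [0,0,0],"rot": [0,0,0],"gripper": 0.0}
    - {"linear": [0,0,0],"rot": [0,0,0],"gripper": 0.0}

```text
clock: 34.45
eef_pos: [0.4792, 0.2975, 0.2867]
ee_rot: [-0.0, 0.65, 0.76, 0.0]
force: [-0.0, 0.4, -1.8]
width: 0.0282
finger_force: 59.7
```

```bash
python3 ax2.py .0985; python3 g.py .5178 .0647 .287 -5.9
```

```text
tip [0.4729 0.2956] slope [0.0504 0.0092] std [0.0001 0.0002 0.0013 0.0016] tcp [0.479  0.2973 0.2859]
t 34.65 pos [0.4792 0.2972 0.2854] w 0.028391023281562577 F [-1.4261 -0.1046 -0.4991] ff 59.70420531928539 q [-1.0546  0.3822  0.5545  1.9344 -0.2536  0.8958 -0.2175]
[-0.0827  0.0786 14.7573] [-0.2273  0.0623 -0.0016]
```

Request:
apply_moves:
  series:
    - {"linear": [0,0,0],"rot": [0,0,7.38],"gripper": 0.0}
    - {"linear": [0,0,0],"rot": [0,0,7.38],"gripper": 0.0}
    - {"linear": [-0.0455,0.0125,0],"rot": [0,0,0],"gripper": 0.0}
    - {"linear": [-0.0455,0.0125,0],"rot": [0,0,0],"gripper": 0.0}
    - {"linear": [-0.0455,0.0125,0],"rot": [0,0,0],"gripper": 0.0}
    - {"linear": [-0.0455,0.0125,0],"rot": [0,0,0],"gripper": 0.0}
    - {"linear": [-0.0453,0.0123,0],"rot": [0,0,0],"gripper": 0.0}
    - {"linear": [0,0,0],"rot": [0,0,0],"gripper": 0.0}

```text
clock: 35.45
eef_pos: [0.5185, 0.0578, 0.2865]
ee_rot: [0.001, 0.746, 0.666, -0.001]
force: [0.2, -0.1, -0.2]
width: 0.0282
finger_force: 59.7
```

Request:
apply_moves:
  series:
    - {"linear": [0,0,0],"rot": [0,0,0],"gripper": 0.0}
    - {"linear": [0,0,0.02],"rot": [-1.5,0.6,0],"gripper": 0.0}
    - {"linear": [0,0,0.02],"rot": [0,0,0],"gripper": 0.0}
    - {"linear": [0,0,0],"rot": [0,0,0],"gripper": 0.0}
    - {"linear": [0,0,0],"rot": [0,0,0],"gripper": 0.0}

```text
clock: 35.95
eef_pos: [0.5187, 0.0662, 0.2463]
ee_rot: [0.006, 0.742, 0.67, 0.012]
force: [0.6, -0.8, 0.4]
width: 0.0284
finger_force: 59.7
```

```bash
python3 ax2.py .0995; python3 g.py
```

```text
tip [0.5153 0.0666] slope [ 0.0233 -0.0146] std [0.0004 0.0003 0.0052 0.0053] tcp [0.5191 0.0659 0.2468]
t 36.15 pos [0.5192 0.0655 0.2472] w 0.027978118577973284 F [ 0.0914 -0.9453  0.127 ] ff 59.69322600401938 q [-0.6897  0.3753  0.6227  2.0862 -0.3292  0.7434  0.0369]
```

Request:
apply_moves:
  series:
    - {"linear": [-0.0019,-0.0022,0.02],"rot": [0,0,0],"gripper": 0.0}
    - {"linear": [-0.0002,-0.0005,0.02],"rot": [0,0,0],"gripper": 0.0}
    - {"linear": [-0.0002,-0.0004,0.015],"rot": [0,0,0],"gripper": 0.0}
    - {"linear": [0,0,0],"rot": [0,0,0],"gripper": 0.0}
    - {"linear": [0,0,0],"rot": [0,0,0],"gripper": 0.0}

```text
clock: 36.65
eef_pos: [0.5173, 0.0635, 0.192]
ee_rot: [0.006, 0.743, 0.67, 0.013]
force: [-0.1, -0.4, 0.4]
width: 0.0282
finger_force: 59.7
```

```bash
python3 ax2.py .0995; python3 g.py
```

```text
tip [0.5141 0.0643] slope [ 0.0154 -0.0142] std [0.0001 0.0002 0.0009 0.004 ] tcp [0.5175 0.0636 0.1923]
t 36.85 pos [0.5175 0.0637 0.1923] w 0.02796923313774178 F [-0.3569 -0.3256 -0.2279] ff 59.691707622259855 q [-0.6244  0.4485  0.5532  2.1461 -0.4132  0.6174  0.1169]
```

Request:
apply_moves:
  series:
    - {"linear": [0.0005,-0.0008,0.01],"rot": [0,0,0],"gripper": 0.0}
    - {"linear": [-0.0001,-0.0003,0.01],"rot": [0,0,0],"gripper": 0.0}
    - {"linear": [0,-0.0001,0.004],"rot": [0,0,0],"gripper": 0.0}
    - {"linear": [0,0,0],"rot": [0,0,0],"gripper": 0.0}

```text
clock: 37.25
eef_pos: [0.516, 0.0641, 0.1664]
ee_rot: [0.006, 0.743, 0.67, 0.012]
force: [0.0, -0.4, -0.2]
width: 0.0284
finger_force: 59.7
```

Request:
apply_moves:
  series:
    - {"linear": [0,-0.0001,0.003],"rot": [0,0,0],"gripper": 0.0}
    - {"linear": [0,-0.0001,0.003],"rot": [0,0,0],"gripper": 0.0}
    - {"linear": [0,0,0.0],"rot": [0,0,0],"gripper": 0.0}

```text
clock: 37.55
eef_pos: [0.5164, 0.0643, 0.1611]
ee_rot: [0.006, 0.742, 0.67, 0.013]
force: [0.1, 0.2, -0.4]
width: 0.0282
finger_force: 59.7
```

```bash
python3 g.py
```

```text
t 37.55 pos [0.5164 0.0643 0.1611] w 0.02824637516620376 F [ 0.0826  0.1562 -0.4235] ff 59.6752205863595 q [-0.5856  0.4929  0.5035  2.1734 -0.4619  0.5477  0.1584]
```

Request:
apply_moves:
  series:
    - {"linear": [0,-0.0001,0.004],"rot": [0,0,0],"gripper": 0.0}
    - {"linear": [0,-0.0001,0.004],"rot": [0,0,0],"gripper": 0.0}
    - {"linear": [0,0,0.001],"rot": [0,0,0],"gripper": 0.0}
    - {"linear": [0,0,0],"rot": [0,0,0],"gripper": 0.0}

```text
clock: 37.95
eef_pos: [0.5164, 0.0644, 0.1522]
ee_rot: [0.006, 0.743, 0.67, 0.013]
force: [0.6, 0.2, -0.5]
width: 0.0285
finger_force: 59.7
```

Request:
apply_moves:
  series:
    - {"linear": [0,0,0.001],"rot": [0,0,0],"gripper": 0.0}
    - {"linear": [0,0,0],"rot": [0,0,0],"gripper": 0.0}
    - {"linear": [0,0,0],"rot": [0,0,0],"gripper": 0.0}

```text
clock: 38.25
eef_pos: [0.5165, 0.0644, 0.1514]
ee_rot: [0.006, 0.742, 0.67, 0.013]
force: [0.0, 0.4, 0.1]
width: 0.0283
finger_force: 59.7
```

Request:
apply_moves:
  series:
    - {"linear": [0,0,0.001],"rot": [0,0,0],"gripper": 0.0}
    - {"linear": [0,0,0],"rot": [0,0,0],"gripper": 0.0}
    - {"linear": [0,0,0],"rot": [0,0,0],"gripper": 0.0}

```text
clock: 38.55
eef_pos: [0.5167, 0.0644, 0.1506]
ee_rot: [0.006, 0.742, 0.67, 0.013]
force: [-1.0, -0.0, 3.3]
width: 0.0284
finger_force: 60.1
```

Request:
apply_moves:
  series:
    - {"linear": [0,0,0],"rot": [0,0,0],"gripper": 0.04}
    - {"linear": [0,0,0],"rot": [0,0,0],"gripper": 0.06}
    - {"linear": [0,0,0],"rot": [0,0,0],"gripper": 0.0854}
    - {"linear": [0,0,0],"rot": [0,0,0],"gripper": 0.0854}
    - {"linear": [0,0,0],"rot": [0,0,0],"gripper": 0.0854}
    - {"linear": [0,0.0005,-0.03],"rot": [0,0,0],"gripper": 0.0854}
    - {"linear": [0,0.001,-0.04],"rot": [0,0,0],"gripper": 0.0854}
    - {"linear": [0,0.001,-0.04],"rot": [1.5,-0.6,0],"gripper": 0.0854}

```text
clock: 39.35
eef_pos: [0.5149, 0.0626, 0.2614]
ee_rot: [-0.0, 0.743, 0.669, -0.001]
force: [0.3, 0.9, 0.6]
width: 0.0857
finger_force: 0.0
```

Request:
apply_moves:
  series:
    - {"linear": [0,0,-0.05],"rot": [0,0,0],"gripper": 0.0854}
    - {"linear": [0.04,0,0],"rot": [0,0,0],"gripper": 0.0854}
    - {"linear": [0,0,0],"rot": [0,0,0],"gripper": 0.0854}
    - {"linear": [0,0,0],"rot": [0,0,0],"gripper": 0.0854}

```text
clock: 39.75
eef_pos: [0.5198, 0.1041, 0.3102]
ee_rot: [-0.0, 0.742, 0.671, -0.0]
force: [0.1, 0.0, -0.7]
width: 0.0853
finger_force: 0.0
```

```bash
python3 caps.py w13 .167 .518,.064 .512,.0130 .5066,-.0383; python3 g.py; python3 - <<'E'
from workcell import *
import cv2,numpy as np
p,_=read_camera('side');cv2.imwrite('pics/s2.png',cv2.resize(p[150:350,220:480,::-1],None,fx=3,fy=3,interpolation=cv2.INTER_CUBIC)[:600])
E
```

```text
.518,.064 1275 z 0.16617989142348685 centre 0.5222893676757813 0.06351619720458984 r 17.259212493896484 mean [0.5222 0.0643] tilt [-0.0709  0.0026]
.512,.0130 1122 z 0.166552503173037 centre 0.5112970886230469 0.012265679359436035 r 17.430248260498047 mean [0.5118 0.0132] tilt [-0.0177  0.0164]
.5066,-.0383 987 z 0.1663206311214254 centre 0.5067937316894531 -0.0385344352722168 r 17.510547637939453 mean [ 0.5068 -0.037 ] tilt [-0.0201  0.0145]
t 39.8 pos [0.5196 0.1031 0.31  ] w 0.08535866048684163 F [-0.2713 -0.8229 -0.3545] ff 0.0 q [-0.8143  0.3224  0.6842  1.9779 -0.2527  0.9268 -0.1042]
```

View pics/s2.png

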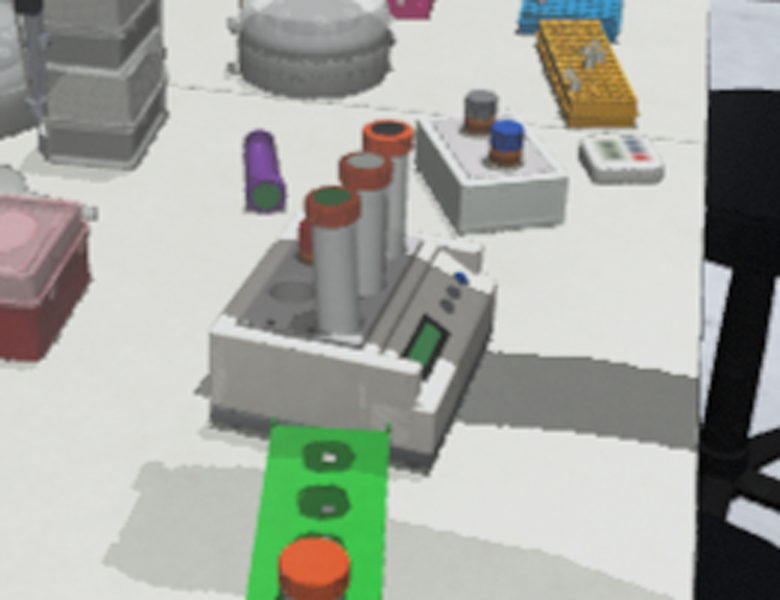

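White is back and fully down; blue is in the cooler; green is in its well but leans about 4°. I'll re-grip its cap with a level tool and straighten it.

```bash
python3 g.py .5176 .0643 .22 -5.9
```

```text
t 39.85 pos [0.5197 0.1025 0.3099] w 0.08544840194573237 F [-0.5552 -0.3377 -0.1639] ff 0.0 q [-0.8136  0.3225  0.6846  1.9781 -0.2527  0.9268 -0.1042]
[-0.0466  0.0409 -0.0247] [-0.0382  0.0018  0.0899]
```

Request:
apply_moves:
  series:
    - {"linear": [-0.0385,0.0018,0],"rot": [0,0,0],"gripper": 0.0854}
    - {"linear": [0,0,0.045],"rot": [0,0,0],"gripper": 0.0854}
    - {"linear": [0,0,0.045],"rot": [0,0,0],"gripper": 0.0854}
    - {"linear": [0,0,0],"rot": [0,0,0],"gripper": 0.0854}
    - {"linear": [0,0,0],"rot": [0,0,0],"gripper": 0.0854}

```text
clock: 40.35
eef_pos: [0.5178, 0.0635, 0.2206]
ee_rot: [-0.0, 0.743, 0.669, -0.001]
force: [0.0, 0.8, 0.8]
width: 0.0858
finger_force: 0.0
```

```bash
python3 g.py .5176 .0643 .150 -5.9
```

```text
t 40.35 pos [0.5178 0.0635 0.2206] w 0.08584276905643766 F [0.0392 0.81   0.8377] ff 0.0 q [-0.6709  0.4266  0.615   2.0977 -0.3667  0.7245  0.0763]
[-0.099   0.0842 -0.1059] [ 0.0008 -0.0003  0.0706]
```

Request:
apply_moves:
  series:
    - {"linear": [0.0004,-0.0003,0.03],"rot": [0,0,0],"gripper": 0.0854}
    - {"linear": [0,0,0.03],"rot": [0,0,0],"gripper": 0.0854}
    - {"linear": [0,0,0.01],"rot": [0,0,0],"gripper": 0.07}
    - {"linear": [0,0,0],"rot": [0,0,0],"gripper": 0.05}
    - {"linear": [0,0,0],"rot": [0,0,0],"gripper": 0.042}
    - {"linear": [0,0,0],"rot": [0,0,0],"gripper": 0.036}
    - {"linear": [0,0,0],"rot": [0,0,0],"gripper": 0.032}
    - {"linear": [0,0,0],"rot": [0,0,0],"gripper": 0.03}

```text
clock: 41.15
eef_pos: [0.5183, 0.0652, 0.1513]
ee_rot: [0.0, 0.743, 0.67, 0.001]
force: [-0.2, 0.3, 6.8]
width: 0.0301
finger_force: 10.3
```

Request:
apply_moves:
  series:
    - {"linear": [0,0,0],"rot": [0,0,0],"gripper": 0.0295}
    - {"linear": [0,0,0],"rot": [0,0,0],"gripper": 0.0295}
    - {"linear": [0,0,0],"rot": [0,0,0],"gripper": 0.0295}

```text
clock: 41.45
eef_pos: [0.5184, 0.0651, 0.1513]
ee_rot: [0.0, 0.743, 0.67, 0.001]
force: [-0.5, -0.3, 9.4]
width: 0.0299
finger_force: 17.6
```

Request:
apply_moves:
  series:
    - {"linear": [0,0,0],"rot": [0,0,0],"gripper": 0.031}
    - {"linear": [0,0,0],"rot": [0,0,0],"gripper": 0.034}
    - {"linear": [0,0,0],"rot": [0,0,0],"gripper": 0.045}
    - {"linear": [0,0,0],"rot": [0,0,0],"gripper": 0.0854}
    - {"linear": [0,0,0],"rot": [0,0,0],"gripper": 0.0854}
    - {"linear": [0,0,0],"rot": [0,0,0],"gripper": 0.0854}
    - {"linear": [0,0,-0.03],"rot": [0,0,0],"gripper": 0.0854}
    - {"linear": [0,0,-0.04],"rot": [0,0,0],"gripper": 0.0854}

```text
clock: 42.25
eef_pos: [0.5166, 0.0648, 0.2199]
ee_rot: [-0.001, 0.743, 0.67, -0.002]
force: [0.5, 1.0, 0.4]
width: 0.0851
finger_force: 0.0
```

Request:
apply_moves:
  series:
    - {"linear": [0,0,-0.05],"rot": [0,0,0],"gripper": 0.0854}
    - {"linear": [0.02,0,-0.04],"rot": [0,0,0],"gripper": 0.0854}
    - {"linear": [0.02,0,0],"rot": [0,0,0],"gripper": 0.0854}
    - {"linear": [0,0,0],"rot": [0,0,0],"gripper": 0.0854}
    - {"linear": [0,0,0],"rot": [0,0,0],"gripper": 0.0854}

```text
clock: 42.75
eef_pos: [0.5213, 0.1049, 0.3101]
ee_rot: [-0.0, 0.742, 0.67, -0.0]
force: [0.0, -1.0, -0.4]
width: 0.0854
finger_force: 0.0
```

```bash
python3 caps.py w14 .167 .518,.064 .512,.0130 .5066,-.0383
```

```text
.518,.064 1266 z 0.1660248546302893 centre 0.5233267822265625 0.06307857513427734 r 17.10869789123535 mean [0.5233 0.0639] tilt [-0.0803  0.0046]
.512,.0130 1124 z 0.16653915363050828 centre 0.5116217651367188 0.01216489028930664 r 17.18448829650879 mean [0.5117 0.0133] tilt [-0.0131  0.0145]
.5066,-.0383 990 z 0.16629721966715855 centre 0.5071184387207032 -0.03800317764282227 r 17.463720321655273 mean [ 0.5069 -0.0369] tilt [-0.0219  0.0159]
```

It fell back to the lean, so I'll repeat with the hand about 2.5 mm farther towards −x to bring it truly upright before letting go.

Request:
apply_moves:
  series:
    - {"linear": [-0.04,-0.0024,0],"rot": [0,0,0],"gripper": 0.0854}
    - {"linear": [-0.001,0,0.045],"rot": [0,0,0],"gripper": 0.0854}
    - {"linear": [0,0,0.045],"rot": [0,0,0],"gripper": 0.0854}
    - {"linear": [0,0,0.04],"rot": [0,0,0],"gripper": 0.0854}
    - {"linear": [0,0,0.028],"rot": [0,0,0],"gripper": 0.0854}
    - {"linear": [0,0,0],"rot": [0,0,0],"gripper": 0.07}
    - {"linear": [0,0,0],"rot": [0,0,0],"gripper": 0.055}
    - {"linear": [0,0,0],"rot": [0,0,0],"gripper": 0.045}

```text
clock: 43.6
eef_pos: [0.516, 0.0638, 0.1537]
ee_rot: [0.001, 0.743, 0.669, 0.001]
force: [0.1, 0.3, 0.1]
width: 0.0457
finger_force: 0.0
```

Request:
apply_moves:
  series:
    - {"linear": [0,0,0],"rot": [0,0,0],"gripper": 0.038}
    - {"linear": [0,0,0],"rot": [0,0,0],"gripper": 0.034}
    - {"linear": [0,0,0],"rot": [0,0,0],"gripper": 0.031}
    - {"linear": [0,0,0],"rot": [0,0,0],"gripper": 0.03}
    - {"linear": [0,0,0],"rot": [0,0,0],"gripper": 0.03}

```text
clock: 44.1
eef_pos: [0.5157, 0.0644, 0.1529]
ee_rot: [0.0, 0.743, 0.67, 0.001]
force: [0.6, -1.1, 6.7]
width: 0.0303
finger_force: 8.9
```

```bash
python3 ax2.py .1; python3 g.py
```

```text
tip [0.5147 0.0679] slope [-0.0144 -0.0433] std [0.0003 0.0001 0.0044 0.0027] tcp [0.5157 0.0644 0.1529]
t 44.3 pos [0.5157 0.0643 0.1529] w 0.03041228838281953 F [-0.0137 -0.4813  6.3906] ff 8.911262266337872 q [-0.6023  0.5212  0.5326  2.1642 -0.4867  0.5716  0.1856]
```

```bash
cat > lean.py <<'E'
from axis import *
Xs=[cloud('side') for _ in range(3)];X0=np.vstack(Xs)
for n,a,b in[('green',.5155,.0655),('white',.510,.015),('black',.505,-.036)]:
    X=X0[(np.hypot(X0[:,0]-a,X0[:,1]-b)<.024)&(X0[:,2]>.086)&(X0[:,2]<.139)]
    f=lambda q:np.hypot(X[:,0]-q[0]-q[2]*(X[:,2]-.08),X[:,1]-q[1]-q[3]*(X[:,2]-.08))-.0147
    r=least_squares(f,[a,b,0,0],loss='soft_l1',f_scale=.001);print(n,len(X),'at mouth',r.x[:2],'slope',r.x[2:])
E
python3 lean.py
```

```text
green 1090 at mouth [0.5136 0.0652] slope [ 0.0085 -0.0087]
white 403 at mouth [0.51   0.0158] slope [ 0.0025 -0.0385]
black 421 at mouth [ 0.5043 -0.035 ] slope [ 0.0247 -0.0154]
```

Request:
apply_moves:
  series:
    - {"linear": [0,0.0004,0],"rot": [0,0,0],"gripper": 0.0305}
    - {"linear": [0,0,0],"rot": [0,0,0],"gripper": 0.031}
    - {"linear": [0,0,0],"rot": [0,0,0],"gripper": 0.0315}
    - {"linear": [0,0,0],"rot": [0,0,0],"gripper": 0.032}
    - {"linear": [0,0,0],"rot": [0,0,0],"gripper": 0.033}
    - {"linear": [0,0,0],"rot": [0,0,0],"gripper": 0.035}
    - {"linear": [0,0,0],"rot": [0,0,0],"gripper": 0.04}
    - {"linear": [0,0,0],"rot": [0,0,0],"gripper": 0.045}

```text
clock: 45.25
eef_pos: [0.5156, 0.0643, 0.1524]
ee_rot: [0.0, 0.743, 0.67, -0.0]
force: [0.4, -0.4, -0.2]
width: 0.0452
finger_force: 0.0
```

```bash
python3 lean.py; python3 caps.py w15 .167 .518,.064
```

```text
green 1111 at mouth [0.5144 0.0648] slope [ 0.0696 -0.0129]
white 556 at mouth [0.5096 0.015 ] slope [ 0.0115 -0.0262]
black 254 at mouth [ 0.5046 -0.0349] slope [ 0.0109 -0.0031]
.518,.064 5702 z 0.16630466407204647 centre 0.5231332397460937 0.06403954315185546 r 19.26689338684082 mean [0.5215 0.0648] tilt [-0.0497  0.0013]
```

It keeps settling at a lean, so I'll lift it a little and reseat it slightly farther +x, where the spacing to the other two wells puts the centre.

Request:
apply_moves:
  series:
    - {"linear": [0,0,0.001],"rot": [0,0,0],"gripper": 0.036}
    - {"linear": [0,0,0],"rot": [0,0,0],"gripper": 0.032}
    - {"linear": [0,0,0],"rot": [0,0,0],"gripper": 0.03}
    - {"linear": [0,0,0],"rot": [0,0,0],"gripper": 0.0}
    - {"linear": [0,0,0],"rot": [0,0,0],"gripper": 0.0}
    - {"linear": [0,0,0],"rot": [0,0,0],"gripper": 0.0}
    - {"linear": [0,0,0],"rot": [0,0,0],"gripper": 0.0}

```text
clock: 46.15
eef_pos: [0.5156, 0.0643, 0.1515]
ee_rot: [-0.0, 0.743, 0.67, 0.0]
force: [-0.4, 0.5, 4.5]
width: 0.0282
finger_force: 59.0
```

Request:
apply_moves:
  series:
    - {"linear": [0,0,-0.01],"rot": [0,0,0],"gripper": 0.0}
    - {"linear": [0,0,-0.015],"rot": [0,0,0],"gripper": 0.0}
    - {"linear": [0,0,-0.02],"rot": [0,0,0],"gripper": 0.0}
    - {"linear": [0,0,0],"rot": [0,0,0],"gripper": 0.0}
    - {"linear": [0,0,0],"rot": [0,0,0],"gripper": 0.0}

```text
clock: 46.65
eef_pos: [0.5157, 0.0645, 0.1968]
ee_rot: [0.0, 0.742, 0.67, 0.0]
force: [-0.4, -0.5, -0.6]
width: 0.0281
finger_force: 59.5
```

```bash
python3 ax2.py .102; python3 lean.py|tail -2; python3 g.py
```

```text
tip [0.5129 0.0653] slope [ 0.0114 -0.0017] std [0.0002 0.0002 0.0047 0.0025] tcp [0.5154 0.0645 0.1962]
white 484 at mouth [0.5102 0.0159] slope [ 0.0001 -0.0412]
black 444 at mouth [ 0.5047 -0.0344] slope [ 0.0108 -0.0369]
t 47.0 pos [0.5154 0.0642 0.196 ] w 0.028652652757583105 F [-0.5301  0.1986 -0.6335] ff 59.464779478730634 q [-0.6587  0.4612  0.603   2.1277 -0.4184  0.6696  0.1264]
```

Request:
apply_moves:
  series:
    - {"linear": [-0.0003,0.0021,0],"rot": [0,1.2,0],"gripper": 0.0}
    - {"linear": [0,0,0],"rot": [0,0,0],"gripper": 0.0}
    - {"linear": [0,0,0],"rot": [0,0,0],"gripper": 0.0}

```text
clock: 47.3
eef_pos: [0.5178, 0.0633, 0.1964]
ee_rot: [-0.007, 0.743, 0.669, 0.008]
force: [-0.4, 0.1, -0.2]
width: 0.0282
finger_force: 59.5
```

```bash
python3 ax2.py .101; python3 lean.py|tail -2; python3 g.py
```

```text
tip [0.5158 0.0664] slope [ 0.0034 -0.0216] std [0.0001 0.0003 0.0041 0.0032] tcp [0.5177 0.0635 0.1964]
white 590 at mouth [0.5097 0.0158] slope [ 0.0099 -0.0486]
black 450 at mouth [ 0.5043 -0.0345] slope [ 0.0224 -0.032 ]
t 47.65 pos [0.5176 0.0639 0.1964] w 0.027926198873505715 F [ 0.3979 -0.0528 -0.5005] ff 59.46314393193461 q [-0.6327  0.4573  0.5849  2.1258 -0.4385  0.6699  0.1518]
```

Request:
apply_moves:
  series:
    - {"linear": [0,-0.0006,0.015],"rot": [0,0,0],"gripper": 0.0}
    - {"linear": [-0.0004,0,0.012],"rot": [0,0,0],"gripper": 0.0}
    - {"linear": [0,0,0],"rot": [0,0,0],"gripper": 0.0}
    - {"linear": [0,0,0],"rot": [0,0,0],"gripper": 0.0}

```text
clock: 48.05
eef_pos: [0.517, 0.0638, 0.1692]
ee_rot: [-0.007, 0.743, 0.67, 0.007]
force: [0.4, -0.2, -0.6]
width: 0.0279
finger_force: 59.5
```

Request:
apply_moves:
  series:
    - {"linear": [-0.0001,0,0.004],"rot": [0,0,0],"gripper": 0.0}
    - {"linear": [-0.0001,0,0.004],"rot": [0,0,0],"gripper": 0.0}
    - {"linear": [0,0,0.0],"rot": [0,0,0],"gripper": 0.0}
    - {"linear": [0,0,0],"rot": [0,0,0],"gripper": 0.0}

```text
clock: 48.45
eef_pos: [0.5171, 0.0639, 0.1614]
ee_rot: [-0.007, 0.743, 0.67, 0.008]
force: [0.2, -0.8, -1.0]
width: 0.0286
finger_force: 59.4
```

Request:
apply_moves:
  series:
    - {"linear": [-0.0001,0,0.004],"rot": [0,0,0],"gripper": 0.0}
    - {"linear": [0,0,0.003],"rot": [0,0,0],"gripper": 0.0}
    - {"linear": [0,0,0.0],"rot": [0,0,0],"gripper": 0.0}
    - {"linear": [0,0,0],"rot": [0,0,0],"gripper": 0.0}

```text
clock: 48.85
eef_pos: [0.517, 0.0639, 0.1542]
ee_rot: [-0.007, 0.743, 0.67, 0.008]
force: [-0.0, 0.2, -0.2]
width: 0.0282
finger_force: 59.4
```

```bash
python3 lean.py; python3 g.py
```

```text
green 1114 at mouth [0.515  0.0658] slope [ 0.0109 -0.0149]
white 495 at mouth [0.5098 0.0155] slope [ 0.0081 -0.0359]
black 447 at mouth [ 0.5046 -0.0342] slope [ 0.0103 -0.0419]
t 49.0 pos [0.517  0.064  0.1544] w 0.02852828007894222 F [-0.6585 -0.2581 -1.1445] ff 59.44152931217104 q [-0.5801  0.5161  0.519   2.162  -0.5065  0.5767  0.2122]
```

Request:
apply_moves:
  series:
    - {"linear": [0,0,0.002],"rot": [0,0,0],"gripper": 0.0}
    - {"linear": [0,0,0],"rot": [0,0,0],"gripper": 0.0}
    - {"linear": [0,0,0],"rot": [0,0,0],"gripper": 0.0}

```text
clock: 49.3
eef_pos: [0.517, 0.064, 0.1523]
ee_rot: [-0.007, 0.743, 0.67, 0.008]
force: [0.2, 1.1, -0.6]
width: 0.0283
finger_force: 59.4
```

Request:
apply_moves:
  series:
    - {"linear": [0,0,0.001],"rot": [0,0,0],"gripper": 0.0}
    - {"linear": [0,0,0],"rot": [0,0,0],"gripper": 0.0}
    - {"linear": [0,0,0],"rot": [0,0,0],"gripper": 0.0}

```text
clock: 49.6
eef_pos: [0.5171, 0.0641, 0.1515]
ee_rot: [-0.007, 0.743, 0.67, 0.008]
force: [-0.9, 0.1, 3.1]
width: 0.0282
finger_force: 59.8
```

Request:
apply_moves:
  series:
    - {"linear": [0,0,0],"rot": [0,0,0],"gripper": 0.0295}
    - {"linear": [0,0,0],"rot": [0,0,0],"gripper": 0.0305}
    - {"linear": [0,0,0],"rot": [0,0,0],"gripper": 0.0315}
    - {"linear": [0,0,0],"rot": [0,0,0],"gripper": 0.033}
    - {"linear": [0,0,0],"rot": [0,0,0],"gripper": 0.036}
    - {"linear": [0,0,0],"rot": [0,0,0],"gripper": 0.04}
    - {"linear": [0,0,0],"rot": [0,0,0],"gripper": 0.045}
    - {"linear": [0,0,0],"rot": [0,0,0],"gripper": 0.045}

```text
clock: 50.4
eef_pos: [0.5171, 0.0641, 0.1514]
ee_rot: [-0.007, 0.743, 0.67, 0.008]
force: [-0.0, 0.5, -0.5]
width: 0.045
finger_force: 0.0
```

```bash
python3 lean.py; python3 caps.py w15 .167 .518,.064
```

```text
green 1116 at mouth [0.5147 0.0657] slope [ 0.0186 -0.0177]
white 436 at mouth [0.5099 0.0157] slope [ 0.0034 -0.0447]
black 283 at mouth [ 0.5045 -0.035 ] slope [0.0198 0.    ]
.518,.064 5900 z 0.16658599170566984 centre 0.5180003051757812 0.06404151153564454 r 23.982458114624023 mean [0.5174 0.0652] tilt [-0.0097  0.0089]
```

Upright now. Open fully, retreat, and verify from a distance.

Request:
apply_moves:
  series:
    - {"linear": [0,0,0],"rot": [0,0,0],"gripper": 0.065}
    - {"linear": [0,0,0],"rot": [0,0,0],"gripper": 0.0854}
    - {"linear": [0,0,0],"rot": [0,0,0],"gripper": 0.0854}
    - {"linear": [0,0,-0.02],"rot": [0,0,0],"gripper": 0.0854}
    - {"linear": [0,0,-0.04],"rot": [0,0,0],"gripper": 0.0854}
    - {"linear": [0,0,-0.05],"rot": [0,-1.2,0],"gripper": 0.0854}
    - {"linear": [0,0,-0.05],"rot": [0,0,0],"gripper": 0.0854}
    - {"linear": [0.04,0,0],"rot": [0,0,0],"gripper": 0.0854}

```text
clock: 51.4
eef_pos: [0.5237, 0.0968, 0.3179]
ee_rot: [0.002, 0.745, 0.667, 0.004]
force: [1.5, 0.3, -0.5]
width: 0.0853
finger_force: 0.0
```

Request:
apply_moves:
  series:
    - {"linear": [0,0,0],"rot": [0,0,0],"gripper": 0.0854}
    - {"linear": [0,0,0],"rot": [0,0,0],"gripper": 0.0854}
    - {"linear": [0,0,0],"rot": [0,0,0],"gripper": 0.0854}

```text
clock: 51.7
eef_pos: [0.5205, 0.101, 0.3109]
ee_rot: [-0.0, 0.743, 0.67, -0.001]
force: [0.1, -0.5, -1.1]
width: 0.0852
finger_force: 0.0
```

```bash
python3 caps.py w16 .167 .518,.064 .512,.0130 .5066,-.0383; python3 caps.py w16 .103 .547,-.013; python3 - <<'E'
from axis import *
X=cloud('top')
for n,x,y in[('blue',.447,-.2555),('grey',.473,-.309)]:
    P=X[(np.hypot(X[:,0]-x,X[:,1]-y)<.02)&(X[:,2]>.06)];print(n,len(P),np.median(P[:,2]),P.mean(0))
E
```

```text
.518,.064 1286 z 0.1665560554312715 centre 0.5170097045898437 0.06391924285888671 r 17.23313331604004 mean [0.5172 0.0647] tilt [-0.0084  0.0106]
.512,.0130 1120 z 0.16654274820570406 centre 0.51168896484375 0.012059755325317383 r 17.241567611694336 mean [0.5117 0.0132] tilt [-0.0139  0.0182]
.5066,-.0383 986 z 0.1663185632580631 centre 0.5067145690917969 -0.03819536209106445 r 17.187271118164062 mean [ 0.5068 -0.037 ] tilt [-0.0232  0.0139]
.547,-.013 471 z 0.10247135085838295 centre 0.5466593627929688 -0.013098478317260742 r 13.463634490966797 mean [ 0.5466 -0.0125] tilt [ 0.0095 -0.0255]
blue 112 0.075053851652565 [ 0.4446 -0.2541  0.0742]
grey 114 0.07430020976465349 [ 0.4725 -0.3077  0.0737]
```

View pics/w16.png

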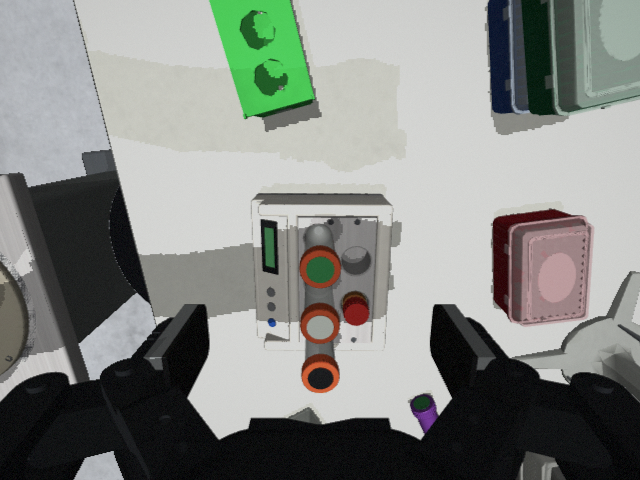

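All three tubes stand upright and fully down (green 320,268; white 320,324; black 320,375), red is untouched at (356,308), and the blue cap reads 75 mm high in the cooler. Handing in.

```bash
python3 -c "
from workcell import *
print(close_job())"
```

```text
the job is handed in; nothing more can be done
None
```

The blue vial is upright in the cooler's free well, the white and green tubes are back upright and fully down in their own wells, the red vial was left in place, and the job was handed in at about 52 s; green first settled at a lean of about 4°, so I lifted and reseated it before handing in.

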